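# Tip the balls, keep the rings: divided sorting dish into the tumbling barrel

## Task

The black two-section dish on the white soldering board holds three silver balls in one section and three rings in the other. Pick the dish up by its handle plate, turn it so that the balls' section faces down, and tip only the balls into the open rubber tumbling barrel, spilling none, with the rings staying in their section. Then set the dish gently back upright on the white board and let go, leaving everything else on the bench as it was.

Things in the scene. Friction and masses are not known exactly. Their poses are not given: they have to be found in the camera images.
- dish_grip (a point): grip point on the loose two-section black plastic dish's upright plate handle, which is also the divider: 58 mm above the underside, midway along. z up out of the dish, y along the divider, x across it towards the section with the three balls (rings: -x section). Plate 10 mm thick (x), 64 mm long (y), top 77 mm above the underside. The dish is 150 mm (x) by 88 mm (y), 0.22 to 0.36 kg.
- dish: the same dish; origin in the middle of its underside, same axes. Each section: flat floor 4 mm thick out to 48 mm from the middle, then a lip that slopes up at 30 degrees. End walls (y = +-42 mm) 24 mm high. Held level, the lips keep the balls in unless jerked. What is in the upper section when tipped lies against the divider.
- dish_lip (a point): middle of the edge of the pouring lip of the balls' section: 75 mm from the dish's middle, 17 mm above its underside; same axes as the dish. With this side lowered clearly more than 30 degrees about the divider's line (45 to 55 is good) the balls roll out over it
- board_top (a point): white soldering board, fixed, 210 mm (x) by 280 mm (y) by 12 mm thick; this point is the centre of its top face, axes x and y along its sides. The dish stands on it at the start, about 35 mm towards its -y end; a dark block lies at its +y end (108 mm from the centre)
- board: the same board; origin in the middle of its underside
- barrel_mouth (a point): open tumbling barrel of black rubber standing on end, fixed; this point is the centre of its round mouth, 90 mm above the table. Outside diameter at the rim 176 mm, inside about 160 mm, inner floor 84 mm below the mouth
- ball1_center (a point): centre of polished silver ball 1 of 3, 16 mm in diameter, 17 g, loose in the dish's +x section
- ball2_center (a point): centre of polished silver ball 2 of 3, 16 mm in diameter, 17 g, loose in the dish's +x section
- ball3_center (a point): centre of polished silver ball 3 of 3, 16 mm in diameter, 17 g, loose in the dish's +x section
- ring1_center (a point): centre of plain silver ring 1 of 3, 24 mm outside, 18 mm inside, 7 mm high, 12 g, lying loose in the dish's -x section
- ring2_center (a point): centre of plain silver ring 2 of 3, 24 mm outside, 18 mm inside, 7 mm high, 12 g, lying loose in the dish's -x section
- ring3_center (a point): centre of plain silver ring 3 of 3, 24 mm outside, 18 mm inside, 7 mm high, 12 g, lying loose in the dish's -x section
- block: dark soldering block, 85 x 40 x 25 mm, lying on one end of the white board (origin under its centre); leave alone
- hammer: small hammer lying between the board and the barrel, about 220 mm long, lower than 40 mm; leave alone
- clamp: wooden ring clamp, a bar 86 x 24 x 20 mm, lying crosswise near the robot; leave alone
- steelblock: square steel bench block 60 x 60 x 22 mm, lying beyond the hammer; leave alone

How it is judged (in metres and radians):
On the way, in this order (a step that is already met when the one before it is completed fails the run):
1. the dish is lifted clear of the board with all balls still in it (z of dish_grip in the frame of board_top above 0.09 m and distance between each of ball1_center, ball2_center, ball3_center and dish_grip below 0.1 m), for 0.2 s.
2. the dish is tipped over the barrel (angle between dish_grip's own z axis and vertical above 0.5 rad and horizontal distance between dish_grip and barrel_mouth below 0.17 m), for 0.2 s.
At the end, for the whole second after the job is handed in: All three balls lie inside the barrel (at least 20 mm below its mouth); all three rings lie in their own section of the dish; the dish stands upright (within 0.06 rad) and at rest on the white board, its middle over the board and its underside on the board's top (-6 to +5 mm) (horizontal distance between each of ball1_center, ball2_center, ball3_center and barrel_mouth below 0.085 m and z of ball1_center in the frame of barrel_mouth between -0.095 and -0.02 m and z of ball2_center in the frame of barrel_mouth between -0.095 and -0.02 m and z of ball3_center in the frame of barrel_mouth between -0.095 and -0.02 m and x of ring1_center in the frame of dish_grip between -0.078 and 0 m and y of ring1_center in the frame of dish_grip between -0.045 and 0.045 m and z of ring1_center in the frame of dish_grip between -0.06 and -0.02 m and x of ring2_center in the frame of dish_grip between -0.078 and 0 m and y of ring2_center in the frame of dish_grip between -0.045 and 0.045 m and z of ring2_center in the frame of dish_grip between -0.06 and -0.02 m and x of ring3_center in the frame of dish_grip between -0.078 and 0 m and y of ring3_center in the frame of dish_grip between -0.045 and 0.045 m and z of ring3_center in the frame of dish_grip between -0.06 and -0.02 m and x of dish_grip in the frame of board_top between -0.105 and 0.105 m and y of dish_grip in the frame of board_top between -0.14 and 0.14 m and z of dish_grip in the frame of board_top between 0.052 and 0.063 m and angle between dish_grip's own z axis and vertical below 0.06 rad and linear speed of dish below 0.02 m/s); the robot touches nothing.
It fails at once if a ring leaves its section of the dish (not (x of ring1_center in the frame of dish_grip between -0.078 and 0 m and y of ring1_center in the frame of dish_grip between -0.045 and 0.045 m and z of ring1_center in the frame of dish_grip between -0.06 and -0.02 m) or not (x of ring2_center in the frame of dish_grip between -0.078 and 0 m and y of ring2_center in the frame of dish_grip between -0.045 and 0.045 m and z of ring2_center in the frame of dish_grip between -0.06 and -0.02 m) or not (x of ring3_center in the frame of dish_grip between -0.078 and 0 m and y of ring3_center in the frame of dish_grip between -0.045 and 0.045 m and z of ring3_center in the frame of dish_grip between -0.06 and -0.02 m)).
It fails at once if a ball misses the barrel: it lies on the table or the board ((height (world z) of ball1_center below 0.03 m and horizontal distance between ball1_center and barrel_mouth above 0.095 m and distance between ball1_center and dish_grip above 0.1 m) or (height (world z) of ball2_center below 0.03 m and horizontal distance between ball2_center and barrel_mouth above 0.095 m and distance between ball2_center and dish_grip above 0.1 m) or (height (world z) of ball3_center below 0.03 m and horizontal distance between ball3_center and barrel_mouth above 0.095 m and distance between ball3_center and dish_grip above 0.1 m)).
It fails at once if the dish is banged down on the board (over 60 N) (contact force between dish and board above 60 N).
It fails at once if another thing on the bench is shifted by more than 30 mm (distance of any of block, hammer, clamp, steelblock from where it was at the start of the episode above 0.03 m).
It also fails if it takes over 72 s, if anything falls off the work surface, if the arm or the gripper's body presses on something with over 40 N, if the wrist force passes 120 N, or if a joint passes its speed limit or range.

## Robot

A 6-joint arm with a two-finger parallel gripper is mounted at the origin on the work surface. World frame = base frame: x ahead of the robot, y to its left, z up, the work surface at z = 0. Lengths are in m, angles in degrees, forces in N, time in s.
With the tool pointing down it reaches from about 0.375 to 0.925 m from the base axis. Payload 5.7 kg.
Tool frame: the origin (TCP) lies midway between the tips of the shut fingers; the grasp point (between the pads) lies robot.grip_point_offset behind it (robot.grip_point_offset is the distance from the TCP to the grasp point, in m); z points along the fingers, y is the direction in which the jaws open and shut (so a half turn about z gives the same grasp; the last joint's range is limited). The gripper opens to 88 mm and grips with 3 to 60 N. Pads are 20 mm wide; open, the fingers measure 115 mm over their backs; the gripper's body (75 mm by 178 mm) begins 61 mm behind the grasp point.
Start: joints at [-78.043, 20.558, 86.54, -0, 72.909, -6.595], TCP at [0.191, -0.569, 0.223] pointing down, gripper open.
Joint ranges: [-170.27, 170.27], [-57.76, 135], [12.27, 136.19], [-55.21, 235.2], [11.17, 155.16], [-170.74, 170.74]. Speed limits (degrees/s): [136.94, 136.94, 180, 180, 180, 180].

## Interface

Orientations are given as a 3x3 rotation matrix whose columns are the frame's x, y, z axes.
In Python, from station import robot gives the robot as it stands.
- The arm moves only by the tool send_rows, never from a script. Its argument "plan" is a list of rows, each an object with "offset": the shift along the tool's x, y, z in m, a list of three; "angular": the turn, a rotation vector about the tool's x, y, z in rad, a list of three; "claw": the opening, from 0 (shut) to 1 (fully open). A call has 1 to 8 rows; each row shifts and turns the commanded pose from where the row before left it, along the tool's axes as they then stand; what a row does not reach is not made up. A row lasts 1/10 s, in which the tool goes at most 50 mm and 8.59 degrees, less where a joint would pass 70% of its speed; a pose out of reach is approached as far as the arm can. A call is refused whole if a number of a shift passes 0.05 or a number of a turn 0.15, either way. A call with a gripper value outside its range is refused whole. The fingers move at their own pace and stop on an object; the grip force is fixed at half the most. Time passes only in rows, so rows that do not move let the fingers close. It gives the time, the measured TCP pose, the force and the opening at its end, in the units of the state.
- robot.get_state(): the state, without advancing time (a new reading comes with each control period).
- robot.get_image(name): name is "side" or "top"; returns the picture (480x640x3 uint8, red, green, blue); there is no depth.
- robot.camera_info(name): a dict with "vertical_fov" (degrees; the focal length in pixels is half the picture's height over the tangent of half this angle, whatever the lens; pixels are square), "cx", "cy" (the principal point, pixels), "distortion" ([k1, k2, p1, p2, k3] as OpenCV has them; the pictures are not rectified), "rvec" (rotation vector, rad) and "tvec" (3), from world to camera coordinates, as OpenCV has them. Camera axes: x right, y down, z forward; pixel columns grow to the right and rows downward; lengths in m; the calibration is good to about 2 mm. A picture is of the moment at which its call begins. camera_info takes no time and is no camera call.
- robot.hand_in(): hands the job in, once; it reports no verdict.
The state is a dict: "time": time; "joint_positions": joint angles; "dq": joint speeds; "tau": joint torques, N m; "tcp_pos": TCP position; "orientation": TCP orientation; "contact_force": force on the tool from outside, world axes, zero at the start; "moment": the same for the moment, N m; "finger_gap": finger opening in m.
Only numpy, scipy, OpenCV 4.12 (cv2) and the standard library are available. Lean on these libraries where they do the work, as an engineer would, in place of code of your own. Each camera call takes 0.05 s, during which the arm holds its last target.

## Working session

There is one attempt and no reset: what is moved stays moved. The work goes in short steps, Python scripts to look and compute and a tool call to move; the robot and the scene stay as the last step left them, time stands still between calls to the robot, and variables do not carry over. Pictures are saved under pics/ and viewed, and the job is handed in when it is done.

Besides the shell and the picture viewer there is one more tool, called after "Call:" as a command line: name --argument value ..., lists and objects as JSON in quotes. send_rows: Moves the arm, as the interface text tells. Its arguments: {"type":"object","properties":{"plan":{"type":"array","items":{"type":"object","properties":{"offset":{"type":"array","items":{"type":"number"}},"angular":{"type":"array","items":{"type":"number"}},"claw":{"type":"number"}}}}},"required":["plan"]}

```bash
mkdir -p pics; ls; python3 - <<'E'
from station import robot
import cv2
print(robot.get_state()); print(robot.grip_point_offset)
for n in("side","top"):
    print(n,robot.camera_info(n))
    cv2.imwrite(f"pics/{n}0.png",robot.get_image(n)[:,:,::-1])
E
```

```text
pics
{'time': 0.0, 'joint_positions': array([-7.80409210e+01,  2.05980295e+01,  8.65973074e+01, -3.62664102e-05,
        7.29084385e+01, -6.59430920e+00]), 'dq': array([0.05047016, 0.03017144, 0.04681638, 0.00312795, 0.09703067,
       0.03521158]), 'tau': array([-1.51950884e-03, -5.15377986e+01, -2.70726192e+01,  6.72633480e-02,
        3.53183050e-02, -1.49588636e-04]), 'tcp_pos': array([ 0.19076853, -0.56815098,  0.22181977]), 'orientation': array([[ 9.48027559e-01,  3.18188005e-01, -3.75900489e-04],
       [ 3.18188159e-01, -9.48025926e-01,  1.77178461e-03],
       [ 2.07397200e-04, -1.79930772e-03, -9.99998360e-01]]), 'contact_force': array([-0.70145525, -0.64150993, -0.17966008]), 'moment': array([0.03146142, 0.00599789, 0.015794  ]), 'finger_gap': 0.08802505379080368}
0.0187
side {'vertical_fov': 57.59114799547185, 'cx': 318.07772628065004, 'cy': 242.86717343522915, 'distortion': array([-0.02922678,  0.        ,  0.        ,  0.        ,  0.        ]), 'rvec': array([ 0.24620575, -2.86179959,  1.06300563]), 'tvec': array([0.54667869, 0.11258466, 0.95342131])}
top {'vertical_fov': 49.50224420030941, 'cx': 319.59002167584794, 'cy': 239.99741318915696, 'distortion': array([-0.05834171,  0.        ,  0.        ,  0.        ,  0.        ]), 'rvec': array([ 2.11195634, -2.12815294,  0.20855136]), 'tvec': array([0.0016502 , 0.53916813, 0.90712678])}
```

View pics/side0.png

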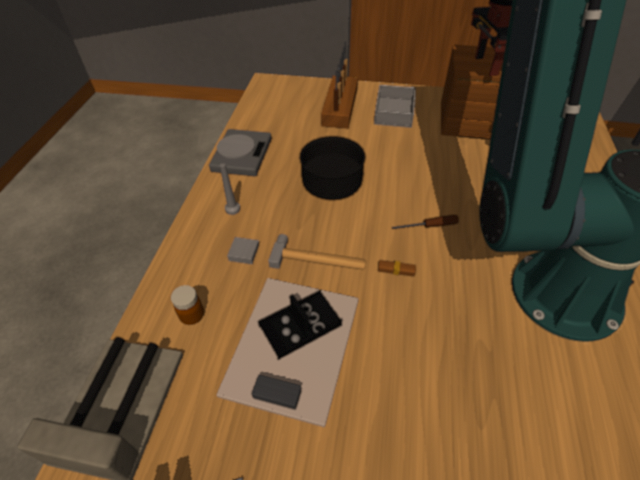

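View pics/top0.png

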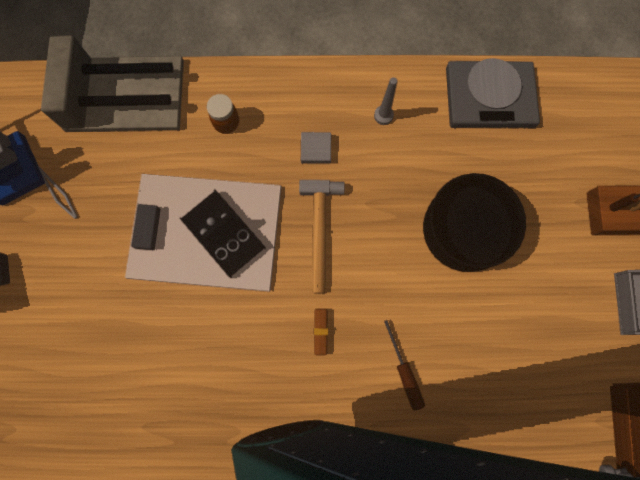

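```bash
cat > h.py <<'E'
import numpy as np, cv2
from station import robot
def cam(n):
    c=robot.camera_info(n); f=240/np.tan(np.radians(c['vertical_fov']/2))
    K=np.array([[f,0,c['cx']],[0,f,c['cy']],[0,0,1]]); R=cv2.Rodrigues(np.array(c['rvec']))[0]
    return K,np.array(c['distortion']),R,np.array(c['tvec']),np.array(c['rvec'])
def ray(n,uv):
    K,d,R,t,_=cam(n)
    p=cv2.undistortPoints(np.array(uv,float).reshape(-1,1,2),K,d).reshape(-1,2)
    D=np.c_[p,np.ones(len(p))]@R; return -R.T@t, D/np.linalg.norm(D,axis=1,keepdims=True)
def onz(n,uv,z):
    C,D=ray(n,uv); return C+D*((z-C[2])/D[:,2])[:,None]
def tri(uvt,uvs):
    C1,D1=ray('top',uvt);C2,D2=ray('side',uvs);out=[]
    for a,b in zip(D1,D2):
        s=np.linalg.lstsq(np.c_[a,-b],C2-C1,rcond=None)[0]
        p,q=C1+s[0]*a,C2+s[1]*b; out.append(np.r_[(p+q)/2,np.linalg.norm(p-q)])
    return np.array(out)
def proj(n,P):
    K,d,R,t,rv=cam(n); return cv2.projectPoints(np.array(P,float).reshape(-1,1,3),rv,t,K,d)[0].reshape(-1,2)
E
python3 - <<'E'
import cv2,numpy as np
a=cv2.imread('pics/top0.png')[180:290,165:285]; b=cv2.imread('pics/side0.png')[280:370,245:355]
cv2.imwrite('pics/topz.png',cv2.resize(np.clip(a*1.8,0,255).astype('uint8'),None,fx=5.4,fy=5.4,interpolation=2))
cv2.imwrite('pics/sidez.png',cv2.resize(np.clip(b*1.8,0,255).astype('uint8'),None,fx=6,fy=6,interpolation=2))
E
```

```text
(no output)
```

View pics/topz.png

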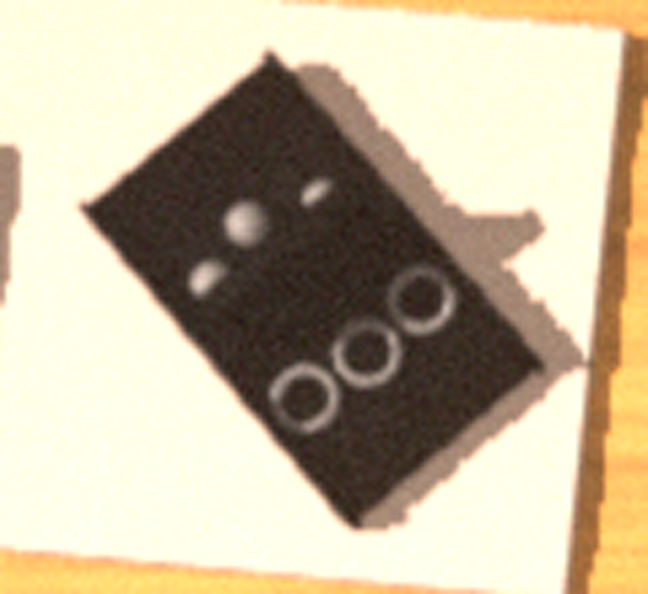

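View pics/sidez.png

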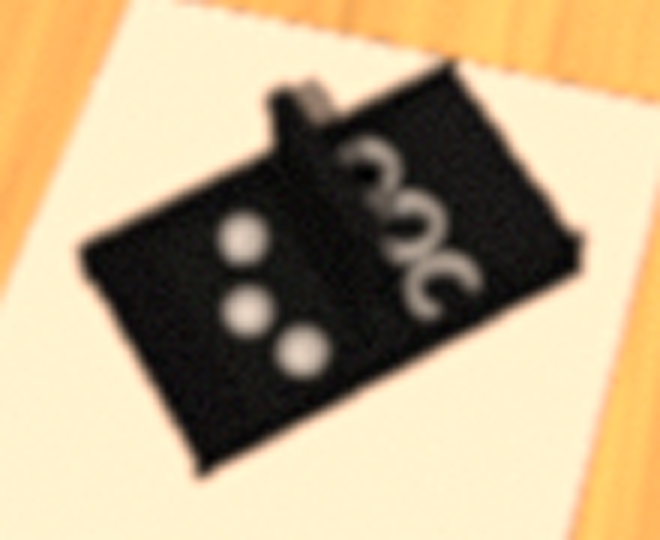

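```bash
cat > m.py <<'E'
from h import *
T=cv2.imread('pics/top0.png');S=cv2.imread('pics/side0.png')
def tri_(a,b): return tri(a,b)
def quad(img,box,fn):
    x0,y0,x1,y1=box; m=np.zeros(img.shape[:2],np.uint8); m[y0:y1,x0:x1]=fn(img[y0:y1,x0:x1].astype(int))*255
    c=max(cv2.findContours(m,cv2.RETR_EXTERNAL,cv2.CHAIN_APPROX_NONE)[0],key=cv2.contourArea)
    h=cv2.convexHull(c); 
    for e in np.arange(2,30,.5):
        p=cv2.approxPolyDP(h,e,True)
        if len(p)<=4: break
    return p.reshape(-1,2).astype(float),cv2.contourArea(h)
dark=lambda b:b.max(2)<55
tq=quad(T,(170,182,280,285),lambda b:b.max(2)<50); sq=quad(S,(250,285,350,362),lambda b:b.max(2)<50)
print(tq,sq)
at=np.array([[270,52],[85,207],[357,527],[543,367]])/5.4+[165,180]
as_=np.array([[85,250],[200,470],[580,245],[452,68]])/6+[245,280]
print('hand',at,as_); print(tri(at,as_))
for z in (.029,.036): print(z,onz('top',at,z),onz('side',as_,z))
# board
w=lambda b:(b.min(2)>95)&(b.max(2)-b.min(2)<50)
for n,I,bx in(('top',T,(115,165,300,300)),('side',S,(210,270,370,430))):
    q=quad(I,bx,w); print(n,q); print(onz(n,q[0],.012))
# barrel
b=T[165:280,415:535]; m=(b.max(2)<45).astype(np.uint8)*255
c=max(cv2.findContours(m,0,1)[0],key=cv2.contourArea)
e=cv2.fitEllipse(cv2.convexHull(c)); ce=np.array(e[0])+[415,165]; print(e,onz('top',[ce],.09))
E
python3 m.py
```

```text
(array([[215., 191.],
       [264., 246.],
       [230., 276.],
       [182., 220.]]), 3437.5) (array([[319., 291.],
       [340., 324.],
       [278., 357.],
       [259., 321.]]), 3178.5)
hand [[215.         189.62962963]
 [180.74074074 218.33333333]
 [231.11111111 277.59259259]
 [265.55555556 247.96296296]] [[259.16666667 321.66666667]
 [278.33333333 358.33333333]
 [341.66666667 320.83333333]
 [320.33333333 291.33333333]]
[[0.64185616 0.19773706 0.03371824 0.00232442]
 [0.58747501 0.26432724 0.0232227  0.00384325]
 [0.47531733 0.16361796 0.02584772 0.00277625]
 [0.53099134 0.09964817 0.02649149 0.00249409]]
0.029 [[0.6444903  0.19873863 0.029     ]
 [0.58804702 0.26276314 0.029     ]
 [0.4735322  0.16317127 0.029     ]
 [0.52927019 0.09944357 0.029     ]] [[0.64195043 0.19534668 0.029     ]
 [0.58435718 0.26728887 0.029     ]
 [0.47650667 0.16528175 0.029     ]
 [0.53191139 0.10111907 0.029     ]]
0.036 [[0.64238204 0.1972965  0.036     ]
 [0.5863481  0.26085669 0.036     ]
 [0.47266381 0.1619871  0.036     ]
 [0.52799756 0.09872158 0.036     ]] [[0.64002339 0.19921843 0.036     ]
 [0.58295    0.27051124 0.036     ]
 [0.47607299 0.16942487 0.036     ]
 [0.5309776  0.10584134 0.036     ]]
top (array([[143., 174.],
       [279., 186.],
       [268., 290.],
       [127., 277.]]), 14864.0)
[[0.68347127 0.34732935 0.012     ]
 [0.65588461 0.07634482 0.012     ]
 [0.45161358 0.09563303 0.012     ]
 [0.47783833 0.36613227 0.012     ]]
side (array([[268., 279.],
       [357., 299.],
       [323., 425.],
       [218., 395.]]), 13219.0)
[[0.65594799 0.07620293 0.012     ]
 [0.45268706 0.09626428 0.012     ]
 [0.47975993 0.37035364 0.012     ]
 [0.68128587 0.35052371 0.012     ]]
((59.330322265625, 57.955902099609375), (96.10650634765625, 102.3299331665039), 68.20545959472656) [[ 0.56082524 -0.2798694   0.09      ]]
```

```bash
cat > p.py <<'E'
from h import *
c=np.array([.5589,.1813]);a=np.radians(41);X=np.array([np.cos(a),np.sin(a)]);Y=np.array([-X[1],X[0]])
T=cv2.imread('pics/top0.png');S=cv2.imread('pics/side0.png')
P=[];
for x in(-.005,.005):
  for y in(-.032,.032): P.append(np.r_[c+x*X+y*Y,.089])
for x in(-.075,.075):
  for y in(-.044,.044): P.append(np.r_[c+x*X+y*Y,.029])
out=[]
for n,I,(x0,y0) in(('top',T,(170,183)),('side',S,(247,280))):
    b=np.clip(I[y0:y0+100,x0:x0+100].astype(float)*3,0,255).astype('uint8'); b=cv2.resize(b,None,fx=4,fy=4,interpolation=2)
    for k,q in enumerate(proj(n,P)): cv2.circle(b,tuple(int(v) for v in (q-[x0,y0]+.5)*4),2,(0,0,255) if k<4 else (0,255,0),-1)
    out.append(b)
cv2.imwrite('pics/chk.png',np.hstack(out))
# barrel side check
print(proj('side',[[.5608+.08*np.cos(t),-.28+.08*np.sin(t),.09] for t in np.arange(4)*np.pi/2]))
for x in (.5608+.088,.5608-.088): pass
E
python3 p.py
```

```text
[[304.46782901 153.99504804]
 [329.61311766 176.83468698]
 [365.12815269 159.97022645]
 [339.00991718 138.79779075]]
```

View pics/chk.png

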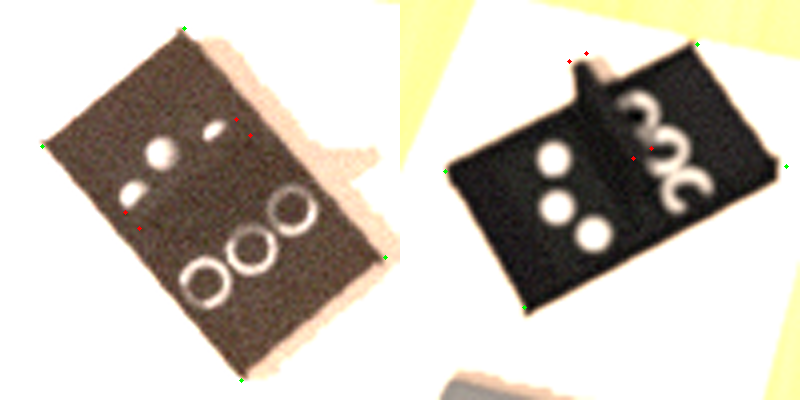

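Call:
send_rows --plan '[{"offset": [0.02, 0.002, 0], "angular": [0, 0, -0.04], "claw": 1}, {"offset": [0.045, 0.0035, 0], "angular": [0, 0, -0.08], "claw": 1}, {"offset": [0.047, 0.0035, 0], "angular": [0, 0, -0.08], "claw": 1}, {"offset": [0.047, 0.0035, 0], "angular": [0, 0, -0.08], "claw": 1}, {"offset": [0.047, 0.0035, 0], "angular": [0, 0, -0.08], "claw": 1}, {"offset": [0.047, 0.0035, 0], "angular": [0, 0, -0.08], "claw": 1}, {"offset": [0.047, 0.0035, 0], "angular": [0, 0, -0.08], "claw": 1}, {"offset": [0.047, 0.0035, 0], "angular": [0, 0, -0.08], "claw": 1}]'

```text
time: 0.9
tcp_pos: [0.4911, -0.3993, 0.2221]
orientation: [[0.6, 0.8, -0.0], [0.8, -0.6, 0.0], [0.0, -0.001, -1.0]]
contact_force: [0.1, -0.2, 0.3]
finger_gap: 0.0875
```

Call:
send_rows --plan '[{"offset": [0.047, 0.0035, 0], "angular": [0, 0, -0.08], "claw": 1}, {"offset": [0.047, 0.0035, 0], "angular": [0, 0, -0.08], "claw": 1}, {"offset": [0.047, 0.0035, 0], "angular": [0, 0, -0.08], "claw": 1}, {"offset": [0.047, 0.0035, 0], "angular": [0, 0, -0.08], "claw": 1}, {"offset": [0.047, 0.0035, 0], "angular": [0, 0, -0.08], "claw": 1}, {"offset": [0.047, 0.0035, 0], "angular": [0, 0, -0.08], "claw": 1}, {"offset": [0.047, 0.0035, 0], "angular": [0, 0, -0.08], "claw": 1}, {"offset": [0.03, 0.002, 0], "angular": [0, 0, -0.05], "claw": 1}]'

```text
time: 1.7
tcp_pos: [0.6455, -0.0787, 0.2221]
orientation: [[0.032, 0.999, -0.001], [0.999, -0.032, 0.001], [0.001, -0.001, -1.0]]
contact_force: [-0.1, -0.8, 0.8]
finger_gap: 0.0875
```

```bash
cat > g.py <<'E'
from h import *
from scipy.linalg import logm,expm
from scipy.spatial.transform import Rotation as Ro
def plan(p,R,N):
    s=robot.get_state(); T0=np.eye(4);T0[:3,:3]=Ro.from_matrix(s['orientation']).as_matrix();T0[:3,3]=s['tcp_pos']
    T1=np.eye(4);T1[:3,:3]=R;T1[:3,3]=p
    E=expm(logm(np.linalg.inv(T0)@T1).real/N); w=Ro.from_matrix(E[:3,:3]).as_rotvec()
    print('N',N,'offset',E[:3,3].round(5),'ang',w.round(5),'J',s['joint_positions'].round(1),'F',s['contact_force'].round(1))
def pose(grip,phi,tilt,off=.0187):
    """dish +x azimuth phi deg, tilt deg; grip pt -> TCP pose"""
    a,t=np.radians([phi,tilt]); h=np.array([np.cos(a),np.sin(a),0]); z=np.array([0,0,1.])
    dx=h*np.cos(t)-z*np.sin(t); dz=h*np.sin(t)+z*np.cos(t); dy=np.cross(dz,dx)
    R=np.c_[dy,dx,-dz]; return np.array(grip)-dz*off,R
E
python3 - <<'E'
from g import *
# plate tip: side ray vs dish plane x=0
c=np.array([.5589,.1813,0]);a=np.radians(41);X=np.array([np.cos(a),np.sin(a),0]);Y=np.array([-X[1],X[0],0])
C,D=ray('side',[[293.8,295.2]]); t=((c-C)@X)/(D[0]@X); q=C+t*D[0]; print('tip y,z',(q-c)@Y,q[2])
plan(*pose([.5588,.1813,.20],41,0),12)
E
```

```text
tip y,z -0.019005601858214018 0.10083297414400139
N 12 offset [ 0.02337 -0.00026  0.00341] ang [-2.000e-05 -1.100e-04 -6.232e-02] J [-13.1  24.7  79.9   0.1  75.4 -11.2] F [-0.1 -0.8  0.8]
```

```bash
python3 - <<'E'
import cv2,numpy as np
from h import *
o=[]
for n,(x0,y0) in(('top',(170,183)),('side',(247,280))):
    I=np.mean([robot.get_image(n)[:,:,::-1].astype(float) for _ in range(4)],axis=0)
    b=I[y0:y0+100,x0:x0+100]; b=np.clip((b-8)*9,0,255).astype('uint8'); o.append(cv2.resize(b,None,fx=4,fy=4,interpolation=2))
cv2.imwrite('pics/enh.png',np.hstack(o))
E
```

```text
(no output)
```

View pics/enh.png

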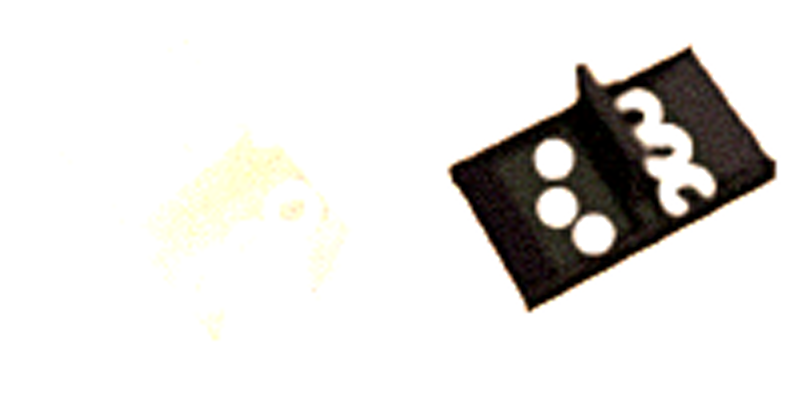

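```bash
python3 - <<'E'
import cv2,numpy as np
from h import *
o=[]
for n,(x0,y0),lo,g in(('top',(175,185),25,9),('side',(250,285),8,5)):
    I=np.mean([robot.get_image(n)[:,:,::-1].astype(float) for _ in range(5)],axis=0)
    b=I[y0:y0+95,x0:x0+95].mean(2); print(np.percentile(b,[1,5,10,20,30]))
    p=np.percentile(b,1); b=np.clip((b-p)*g,0,255).astype('uint8'); o.append(cv2.resize(b,None,fx=4.2,fy=4.2,interpolation=2))
cv2.imwrite('pics/enh2.png',np.hstack(o))
E
```

```text
[38.73333333 41.2        43.49333333 48.2        51.2       ]
[ 6.68266667  8.46666667 10.2        13.2        51.54666667]
```

View pics/enh2.png

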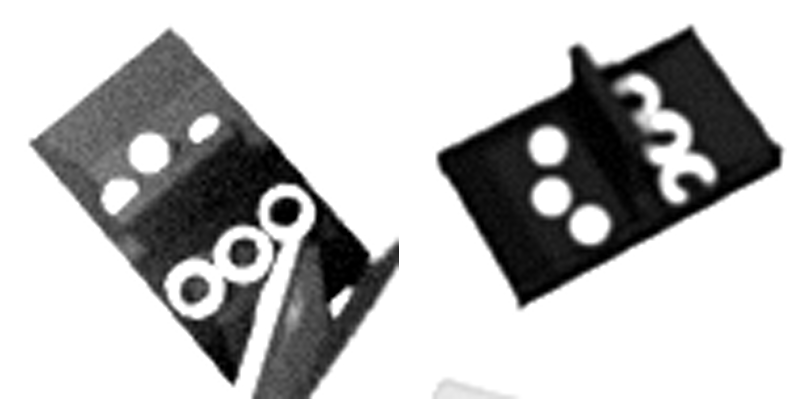

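```bash
python3 - <<'E'
from g import *
print(tri([[230,214.3],[201.9,237.4]],[[293.3,296.7],[308.6,321.5]]))
p=onz('top',[[230,214.3],[201.9,237.4]],.089); print(p,p.mean(0),np.degrees(np.arctan2(*(p[1]-p[0])[[1,0]])))
E
```

```text
[[0.57825235 0.15882927 0.08371958 0.00626323]
 [0.53711267 0.20846179 0.08262627 0.00484784]]
[[0.58015484 0.15786197 0.089     ]
 [0.53828117 0.20693843 0.089     ]] [0.55921801 0.1824002  0.089     ] 130.47191309314223
```

Call:
send_rows --plan '[{"offset": [0.0235, 0, 0.0034], "angular": [0, 0, -0.062], "claw": 1}, {"offset": [0.0235, 0, 0.0034], "angular": [0, 0, -0.062], "claw": 1}, {"offset": [0.0235, 0, 0.0034], "angular": [0, 0, -0.062], "claw": 1}, {"offset": [0.0235, 0, 0.0034], "angular": [0, 0, -0.062], "claw": 1}, {"offset": [0.0235, 0, 0.0034], "angular": [0, 0, -0.062], "claw": 1}, {"offset": [0.0235, 0, 0.0034], "angular": [0, 0, -0.062], "claw": 1}, {"offset": [0.0235, 0, 0.0034], "angular": [0, 0, -0.062], "claw": 1}, {"offset": [0.0235, 0, 0.0034], "angular": [0, 0, -0.062], "claw": 1}]'

```text
time: 3.4
tcp_pos: [0.6117, 0.102, 0.1954]
orientation: [[-0.445, 0.895, 0.0], [0.895, 0.445, 0.0], [0.0, 0.0, -1.0]]
contact_force: [-0.1, 0.3, 0.5]
finger_gap: 0.0879
```

Call:
send_rows --plan '[{"offset": [0.0235, 0, 0.0034], "angular": [0, 0, -0.062], "claw": 1}, {"offset": [0.0235, 0, 0.0034], "angular": [0, 0, -0.062], "claw": 1}, {"offset": [0.0235, 0, 0.0034], "angular": [0, 0, -0.062], "claw": 1}, {"offset": [0.0235, 0, 0.0034], "angular": [0, 0, -0.062], "claw": 1}, {"offset": [0, 0, 0], "angular": [0, 0, 0], "claw": 1}, {"offset": [0, 0, 0], "angular": [0, 0, 0], "claw": 1}]'

```text
time: 4.0
tcp_pos: [0.5627, 0.181, 0.1821]
orientation: [[-0.65, 0.76, 0.0], [0.76, 0.65, -0.0], [-0.0, 0.0, -1.0]]
contact_force: [0.6, 0.3, 0.1]
finger_gap: 0.0879
```

```bash
python3 - <<'E'
from g import *
plan(*pose([.559,.182,.10],40.5,0),6)
plan(*pose([.559,.182,.0695],40.5,0),10)
E
```

```text
N 6 offset [ 0.00054 -0.00036  0.01679] ang [3.e-05 7.e-05 6.e-05] J [ 11.1  22.   90.5  -0.   67.5 -29.4] F [0.6 0.3 0.1]
N 10 offset [ 0.00032 -0.00022  0.01313] ang [2.e-05 4.e-05 3.e-05] J [ 11.1  22.   90.5  -0.   67.5 -29.4] F [0.6 0.3 0.1]
```

Call:
send_rows --plan '[{"offset": [0.0008, -0.0005, 0.016], "angular": [0, 0, 0], "claw": 1}, {"offset": [0.0008, -0.0005, 0.02], "angular": [0, 0, 0], "claw": 1}, {"offset": [0.0008, -0.0005, 0.02], "angular": [0, 0, 0], "claw": 1}, {"offset": [0.0008, -0.0005, 0.02], "angular": [0, 0, 0], "claw": 1}, {"offset": [0, 0, 0.02], "angular": [0, 0, 0], "claw": 1}, {"offset": [0, 0, 0.02], "angular": [0, 0, 0], "claw": 1}, {"offset": [0, 0, 0.01], "angular": [0, 0, 0], "claw": 1}, {"offset": [0, 0, 0.005], "angular": [0, 0, 0], "claw": 1}]'

```text
time: 4.8
tcp_pos: [0.5593, 0.1812, 0.0501]
orientation: [[-0.649, 0.761, -0.001], [0.761, 0.649, -0.0], [0.0, -0.001, -1.0]]
contact_force: [-0.3, 0.6, 0.1]
finger_gap: 0.0882
```

```bash
python3 - <<'E'
from g import *
plan(*pose([.559,.182,.0695],40.5,0),1); print(robot.get_state()['tcp_pos'])
o=[]
for n in('top','side'): o.append(robot.get_image(n)[:,:,::-1])
b=np.hstack([cv2.resize(np.clip(I[y:y+120,x:x+120]*1.8,0,255).astype('uint8'),(400,400)) for I,(x,y) in zip(o,[(160,170),(240,260)])])
cv2.imwrite('pics/g1.png',b)
E
```

```text
N 1 offset [ 0.00078  0.00029 -0.00073] ang [-0.00081 -0.00036 -0.00118] J [ 11.2  31.1  97.5  -0.   51.4 -29.2] F [-0.3  0.6  0.1]
[0.55928454 0.18122097 0.05007049]
```

View pics/g1.png

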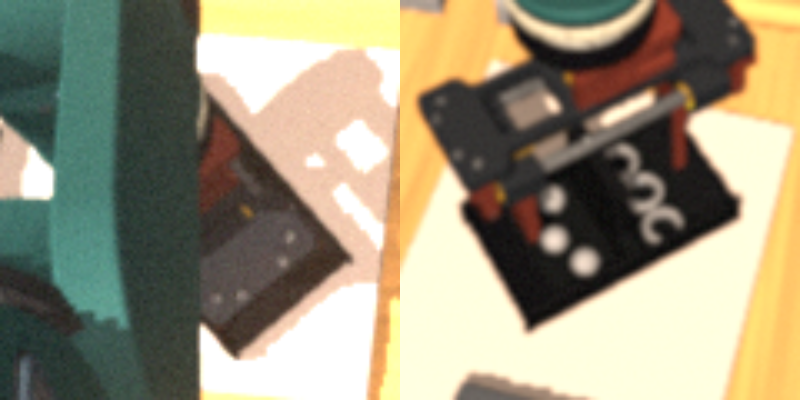

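The fingers straddle the plate: in the side crop the left finger is at about (525,220) and the right one at about (680,150). The dish hasn't moved. I'll close slowly.

Call:
send_rows --plan '[{"claw": 0.7, "offset": [0, 0, 0], "angular": [0, 0, 0]}, {"claw": 0.5, "offset": [0, 0, 0], "angular": [0, 0, 0]}, {"claw": 0.38, "offset": [0, 0, 0], "angular": [0, 0, 0]}, {"claw": 0.3, "offset": [0, 0, 0], "angular": [0, 0, 0]}, {"claw": 0.25, "offset": [0, 0, 0], "angular": [0, 0, 0]}, {"claw": 0.2, "offset": [0, 0, 0], "angular": [0, 0, 0]}, {"claw": 0.16, "offset": [0, 0, 0], "angular": [0, 0, 0]}, {"claw": 0.12, "offset": [0, 0, 0], "angular": [0, 0, 0]}]'

```text
time: 5.7
tcp_pos: [0.559, 0.182, 0.0509]
orientation: [[-0.65, 0.76, -0.0], [0.76, 0.65, 0.0], [0.0, 0.0, -1.0]]
contact_force: [0.5, -0.2, -0.0]
finger_gap: 0.028
```

Call:
send_rows --plan '[{"claw": 0.08, "offset": [0, 0, 0], "angular": [0, 0, 0]}, {"claw": 0.04, "offset": [0, 0, 0], "angular": [0, 0, 0]}, {"claw": 0.0, "offset": [0, 0, 0], "angular": [0, 0, 0]}, {"claw": 0.0, "offset": [0, 0, 0], "angular": [0, 0, 0]}, {"claw": 0.0, "offset": [0, 0, 0], "angular": [0, 0, 0]}, {"claw": 0.0, "offset": [0, 0, 0], "angular": [0, 0, 0]}]'

```text
time: 6.3
tcp_pos: [0.5591, 0.182, 0.0509]
orientation: [[-0.65, 0.76, 0.0], [0.76, 0.65, 0.0], [0.0, 0.0, -1.0]]
contact_force: [0.1, 0.3, -0.6]
finger_gap: 0.0097
```

Gripped with a gap of 9.7 mm, which matches the plate. Lifting now.

Call:
send_rows --plan '[{"claw": 0, "offset": [0, 0, -0.003], "angular": [0, 0, 0]}, {"claw": 0, "offset": [0, 0, -0.006], "angular": [0, 0, 0]}, {"claw": 0, "offset": [0, 0, -0.01], "angular": [0, 0, 0]}, {"claw": 0, "offset": [0, 0, -0.012], "angular": [0, 0, 0]}, {"claw": 0, "offset": [0, 0, -0.012], "angular": [0, 0, 0]}, {"claw": 0, "offset": [0, 0, -0.012], "angular": [0, 0, 0]}, {"claw": 0, "offset": [0, 0, -0.006], "angular": [0, 0, 0]}, {"claw": 0, "offset": [0, 0, -0.003], "angular": [0, 0, 0]}]'

```text
time: 7.1
tcp_pos: [0.5596, 0.1821, 0.1161]
orientation: [[-0.65, 0.76, 0.002], [0.76, 0.65, 0.0], [-0.001, 0.002, -1.0]]
contact_force: [0.9, -0.7, -3.5]
finger_gap: 0.0099
```

```bash
python3 - <<'E'
from g import *
I=robot.get_image('side')[:,:,::-1]
cv2.imwrite('pics/l1.png',cv2.resize(np.clip(I[200:380,210:370]*1.8,0,255).astype('uint8'),(533,600)))
s=robot.get_state();print(s['contact_force'],s['moment'],s['finger_gap'])
E
```

```text
[ 0.61473603 -0.57626338 -3.64916598] [-0.00690184 -0.10690474 -0.04847125] 0.009441614116064085
```

View pics/l1.png

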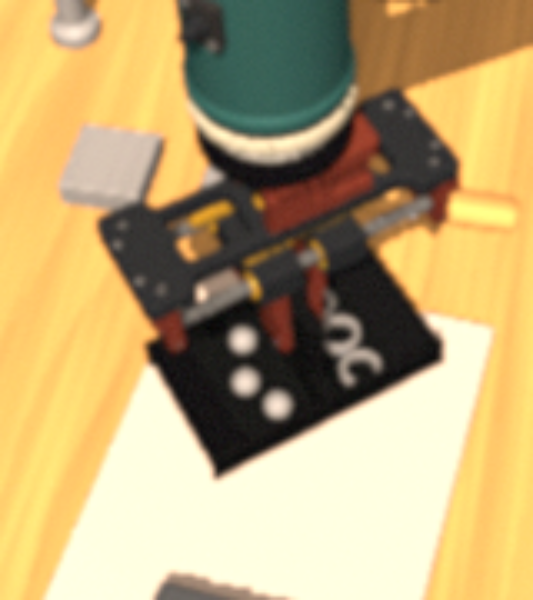

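The dish is up and level, with the balls at (242,340), (245,380) and (278,405) and the rings still in place. I'll keep raising it.

Call:
send_rows --plan '[{"claw": 0, "offset": [0, 0, -0.005], "angular": [0, 0, 0]}, {"claw": 0, "offset": [0, 0, -0.01], "angular": [0, 0, 0]}, {"claw": 0, "offset": [0, 0, -0.015], "angular": [0, 0, 0]}, {"claw": 0, "offset": [0, 0, -0.018], "angular": [0, 0, 0]}, {"claw": 0, "offset": [0, 0, -0.018], "angular": [0, 0, 0]}, {"claw": 0, "offset": [0, 0, -0.014], "angular": [0, 0, 0]}, {"claw": 0, "offset": [0, 0, -0.009], "angular": [0, 0, 0]}, {"claw": 0, "offset": [0, 0, -0.004], "angular": [0, 0, 0]}]'

```text
time: 7.95
tcp_pos: [0.5594, 0.182, 0.209]
orientation: [[-0.65, 0.76, 0.001], [0.76, 0.65, 0.0], [-0.001, 0.001, -1.0]]
contact_force: [0.2, -0.5, -2.8]
finger_gap: 0.0101
```

```bash
python3 - <<'E'
from g import *
plan(*pose([.507,-.253,.225],-26.5,0),30)
E
```

```text
N 30 offset [-1.495e-02 -4.000e-03  9.000e-05] ang [ 5.000e-05 -1.000e-05  3.898e-02] J [ 11.3  20.3  89.1   0.   70.6 -29.2] F [ 0.2 -0.5 -2.8]
```

Call:
send_rows --plan '[{"claw": 0, "offset": [-0.0045, -0.0012, 0], "angular": [0, 0, 0.012]}, {"claw": 0, "offset": [-0.009, -0.0024, 0], "angular": [0, 0, 0.0235]}, {"claw": 0, "offset": [-0.013, -0.0035, 0], "angular": [0, 0, 0.034]}, {"claw": 0, "offset": [-0.015, -0.004, 0], "angular": [0, 0, 0.039]}, {"claw": 0, "offset": [-0.015, -0.004, 0], "angular": [0, 0, 0.039]}, {"claw": 0, "offset": [-0.015, -0.004, 0], "angular": [0, 0, 0.039]}, {"claw": 0, "offset": [-0.015, -0.004, 0], "angular": [0, 0, 0.039]}, {"claw": 0, "offset": [-0.015, -0.004, 0], "angular": [0, 0, 0.039]}]'

```text
time: 8.75
tcp_pos: [0.5935, 0.0813, 0.2078]
orientation: [[-0.425, 0.905, -0.0], [0.905, 0.425, 0.0], [0.0, -0.0, -1.0]]
contact_force: [0.1, 0.4, -3.3]
finger_gap: 0.01
```

Call:
send_rows --plan '[{"claw": 0, "offset": [-0.015, -0.004, 0], "angular": [0, 0, 0.039]}, {"claw": 0, "offset": [-0.015, -0.004, 0], "angular": [0, 0, 0.039]}, {"claw": 0, "offset": [-0.015, -0.004, 0], "angular": [0, 0, 0.039]}, {"claw": 0, "offset": [-0.015, -0.004, 0], "angular": [0, 0, 0.039]}, {"claw": 0, "offset": [-0.015, -0.004, 0], "angular": [0, 0, 0.039]}, {"claw": 0, "offset": [-0.015, -0.004, 0], "angular": [0, 0, 0.039]}, {"claw": 0, "offset": [-0.015, -0.004, 0], "angular": [0, 0, 0.039]}, {"claw": 0, "offset": [-0.015, -0.004, 0], "angular": [0, 0, 0.039]}]'

```text
time: 9.55
tcp_pos: [0.5986, -0.042, 0.2079]
orientation: [[-0.127, 0.992, 0.0], [0.992, 0.127, 0.0], [0.0, 0.0, -1.0]]
contact_force: [-0.4, -0.5, -3.1]
finger_gap: 0.0099
```

Call:
send_rows --plan '[{"claw": 0, "offset": [-0.015, -0.004, 0], "angular": [0, 0, 0.039]}, {"claw": 0, "offset": [-0.015, -0.004, 0], "angular": [0, 0, 0.039]}, {"claw": 0, "offset": [-0.015, -0.004, 0], "angular": [0, 0, 0.039]}, {"claw": 0, "offset": [-0.015, -0.004, 0], "angular": [0, 0, 0.039]}, {"claw": 0, "offset": [-0.015, -0.004, 0], "angular": [0, 0, 0.039]}, {"claw": 0, "offset": [-0.013, -0.0035, 0], "angular": [0, 0, 0.034]}, {"claw": 0, "offset": [-0.01, -0.0027, 0], "angular": [0, 0, 0.026]}, {"claw": 0, "offset": [-0.006, -0.0016, 0], "angular": [0, 0, 0.016]}]'

```text
time: 10.35
tcp_pos: [0.5719, -0.1457, 0.2079]
orientation: [[0.142, 0.99, -0.0], [0.99, -0.142, 0.0], [0.0, -0.0, -1.0]]
contact_force: [1.4, -0.3, -3.1]
finger_gap: 0.01
```

```bash
python3 - <<'E'
from g import *
plan(*pose([.507,-.253,.225],-26.5,0),10)
for n in('top','side'): cv2.imwrite(f'pics/t1{n}.png',np.clip(robot.get_image(n)[:,:,::-1]*1.6,0,255).astype('uint8'))
E
```

```text
N 10 offset [-0.01218 -0.00321  0.00016] ang [-1.000e-05 -1.000e-05  3.196e-02] J [-21.   20.5  88.8   0.   70.6 -12.8] F [ 1.4 -0.3 -3.1]
```

View pics/t1side.png

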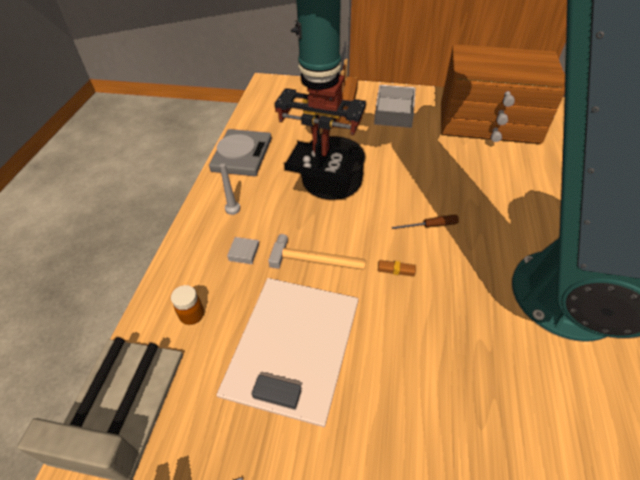

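Call:
send_rows --plan '[{"claw": 0, "offset": [-0.007, -0.002, 0], "angular": [0, 0, 0.02]}, {"claw": 0, "offset": [-0.013, -0.0035, 0], "angular": [0, 0, 0.034]}, {"claw": 0, "offset": [-0.0155, -0.004, 0], "angular": [0, 0, 0.04]}, {"claw": 0, "offset": [-0.0155, -0.004, 0], "angular": [0, 0, 0.04]}, {"claw": 0, "offset": [-0.0155, -0.004, 0], "angular": [0, 0, 0.04]}, {"claw": 0, "offset": [-0.0155, -0.004, 0], "angular": [0, 0, 0.04]}, {"claw": 0, "offset": [-0.015, -0.004, 0], "angular": [0, 0, 0.039]}, {"claw": 0, "offset": [-0.011, -0.003, 0], "angular": [0, 0, 0.03]}]'

```text
time: 11.25
tcp_pos: [0.5158, -0.2427, 0.2079]
orientation: [[0.414, 0.91, -0.0], [0.91, -0.414, -0.0], [-0.0, -0.0, -1.0]]
contact_force: [0.2, -0.3, -3.7]
finger_gap: 0.0103
```

Call:
send_rows --plan '[{"claw": 0, "offset": [-0.007, -0.002, 0], "angular": [0, 0, 0.02]}, {"claw": 0, "offset": [-0.004, -0.001, 0], "angular": [0, 0, 0.01]}, {"claw": 0, "offset": [0, 0, 0], "angular": [0, 0, 0]}, {"claw": 0, "offset": [0, 0, 0], "angular": [0, 0, 0]}, {"claw": 0, "offset": [0, 0, 0], "angular": [0, 0, 0]}]'

```text
time: 11.75
tcp_pos: [0.5099, -0.2495, 0.2079]
orientation: [[0.437, 0.899, 0.0], [0.899, -0.437, 0.0], [0.0, 0.0, -1.0]]
contact_force: [0.6, 0.2, -3.7]
finger_gap: 0.0096
```

```bash
python3 - <<'E'
from g import *
plan(*pose([.507,-.253,.225],-26.5,0),1)
for n in('top','side'): cv2.imwrite(f'pics/t2{n}.png',np.clip(robot.get_image(n)[:,:,::-1]*1.6,0,255).astype('uint8'))
I=cv2.imread('pics/t2side.png')[100:230,250:400]; cv2.imwrite('pics/t2z.png',cv2.resize(I,(692,600)))
E
```

```text
N 1 offset [-0.00439 -0.00108  0.00155] ang [ 4.00e-05 -3.40e-04  9.79e-03] J [-33.1  18.7  91.7   0.   69.6  -7.1] F [ 0.6  0.2 -3.7]
```

View pics/t2z.png

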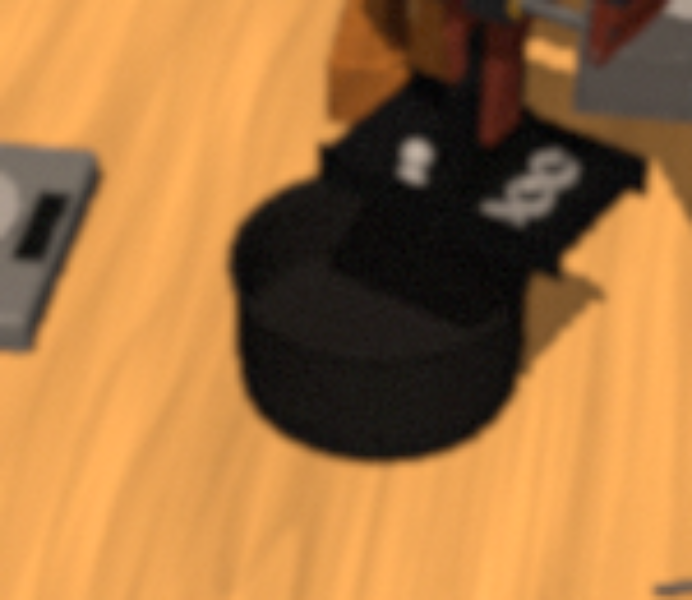

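View pics/t2top.png

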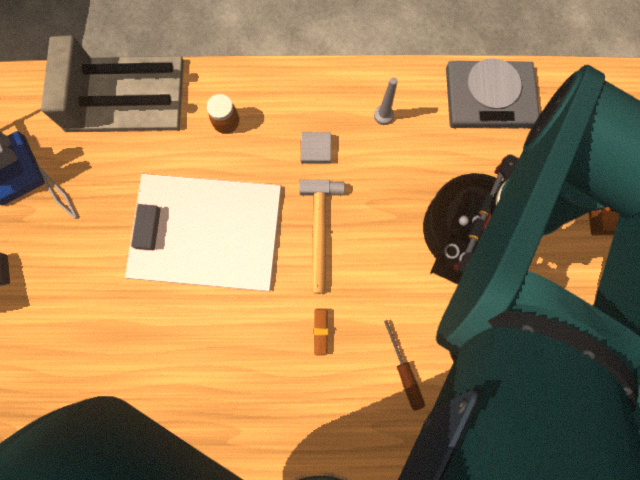

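Balls are in their section at about (415,160), rings at about (535,190), and the dish's pouring lip is inside the barrel outline. I'll tip it gradually about the grip point.

Call:
send_rows --plan '[{"claw": 0, "offset": [-0.001, -0.0005, 0.0004], "angular": [0.02, 0, 0.002]}, {"claw": 0, "offset": [-0.001, -0.0008, 0.0004], "angular": [0.035, 0, 0.002]}, {"claw": 0, "offset": [-0.001, -0.001, 0.0004], "angular": [0.045, 0, 0.002]}, {"claw": 0, "offset": [-0.001, -0.001, 0.0004], "angular": [0.045, 0, 0.002]}, {"claw": 0, "offset": [-0.0005, -0.001, 0], "angular": [0.045, 0, 0]}, {"claw": 0, "offset": [0, -0.0009, 0], "angular": [0.045, 0, 0]}, {"claw": 0, "offset": [0, -0.0009, 0], "angular": [0.045, 0, 0]}, {"claw": 0, "offset": [0, -0.0009, 0], "angular": [0.045, 0, 0]}]'

```text
time: 12.65
tcp_pos: [0.5019, -0.2512, 0.2072]
orientation: [[0.445, 0.848, -0.287], [0.895, -0.422, 0.142], [-0.001, -0.321, -0.947]]
contact_force: [-0.4, 0.9, -4.3]
finger_gap: 0.0101
```

```bash
python3 - <<'E'
from g import *
plan(*pose([.507,-.253,.225],-26.5,45),10)
I=np.clip(robot.get_image('side')[100:230,250:400,::-1]*1.8,0,255).astype('uint8'); cv2.imwrite('pics/t3z.png',cv2.resize(I,(692,600)))
E
```

```text
N 10 offset [ 6.0e-05 -9.2e-04  0.0e+00] ang [4.589e-02 1.100e-04 7.000e-05] J [-32.3  29.1  77.6  -1.9  91.9  -5.6] F [-0.4  0.9 -4.3]
```

View pics/t3z.png

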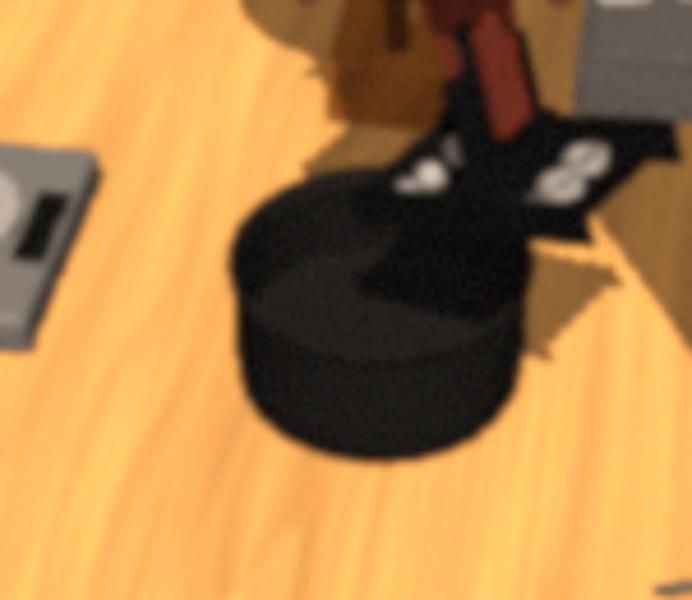

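```bash
python3 - <<'E'
from g import *
p=onz('side',[[341.1,139],[338,139.9],[347,134]],.165); print(p, p[:,:2]-[.5608,-.28])
E
```

```text
[[ 0.54175484 -0.25665158  0.165     ]
 [ 0.54868128 -0.25186921  0.165     ]
 [ 0.53031656 -0.27931134  0.165     ]] [[-0.01904516  0.02334842]
 [-0.01211872  0.02813079]
 [-0.03048344  0.00068866]]
```

Call:
send_rows --plan '[{"claw": 0, "offset": [0, -0.0008, 0], "angular": [0.04, 0, 0]}, {"claw": 0, "offset": [0, -0.0008, 0], "angular": [0.04, 0, 0]}, {"claw": 0, "offset": [0, -0.0008, 0], "angular": [0.04, 0, 0]}, {"claw": 0, "offset": [0, -0.0008, 0], "angular": [0.04, 0, 0]}, {"claw": 0, "offset": [0, -0.0007, 0], "angular": [0.035, 0, 0]}, {"claw": 0, "offset": [0, -0.0007, 0], "angular": [0.035, 0, 0]}, {"claw": 0, "offset": [0, -0.0007, 0], "angular": [0.035, 0, 0]}, {"claw": 0, "offset": [0, -0.0007, 0], "angular": [0.035, 0, 0]}]'

```text
time: 13.5
tcp_pos: [0.4973, -0.2489, 0.2095]
orientation: [[0.445, 0.726, -0.524], [0.895, -0.361, 0.26], [-0.001, -0.585, -0.811]]
contact_force: [0.2, -0.7, -3.2]
finger_gap: 0.0098
```

Call:
send_rows --plan '[{"claw": 0, "offset": [0, -0.0008, 0], "angular": [0.04, 0, 0]}, {"claw": 0, "offset": [0, -0.0008, 0], "angular": [0.04, 0, 0]}, {"claw": 0, "offset": [0, -0.0008, 0], "angular": [0.04, 0, 0]}, {"claw": 0, "offset": [0, -0.0008, 0], "angular": [0.04, 0, 0]}, {"claw": 0, "offset": [0, -0.0008, 0], "angular": [0.04, 0, 0]}, {"claw": 0, "offset": [0, -0.0008, 0], "angular": [0.03, 0, 0]}, {"claw": 0, "offset": [0, 0, 0], "angular": [0, 0, 0]}, {"claw": 0, "offset": [0, 0, 0], "angular": [0, 0, 0]}]'

```text
time: 14.3
tcp_pos: [0.4936, -0.2471, 0.2127]
orientation: [[0.445, 0.588, -0.675], [0.895, -0.293, 0.335], [-0.0, -0.754, -0.657]]
contact_force: [-0.4, 0.2, -3.0]
finger_gap: 0.0098
```

```bash
python3 - <<'E'
from g import *
plan(*pose([.507,-.253,.225],-26.5,50),1)
I=np.clip(robot.get_image('side')[100:230,250:400,::-1]*2.2,0,255).astype('uint8'); cv2.imwrite('pics/t4z.png',cv2.resize(I,(692,600)))
I=np.clip(robot.get_image('top')[150:300,390:560,::-1]*2.2,0,255).astype('uint8'); cv2.imwrite('pics/t4t.png',cv2.resize(I,(680,600)))
E
```

```text
N 1 offset [ 6.8e-04 -3.0e-05 -4.3e-04] ang [0.0187  0.00112 0.00039] J [-31.2  47.   58.   -4.4 123.8  -5.6] F [-0.4  0.2 -3. ]
```

View pics/t4z.png

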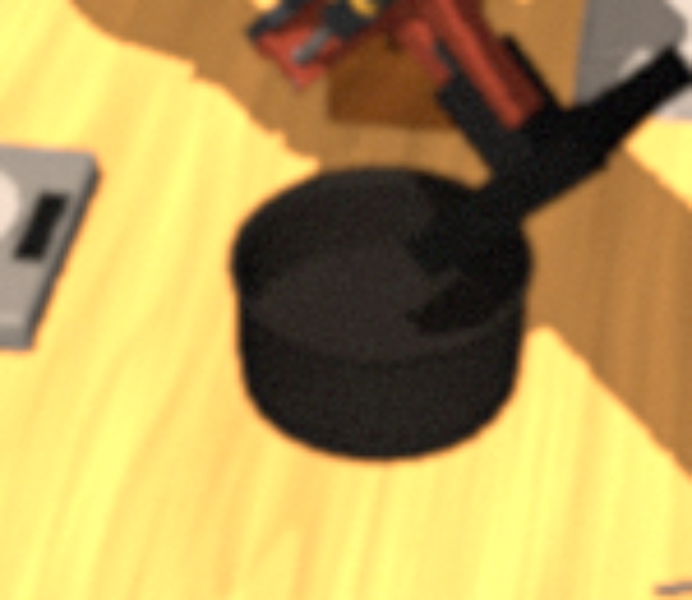

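View pics/t4t.png

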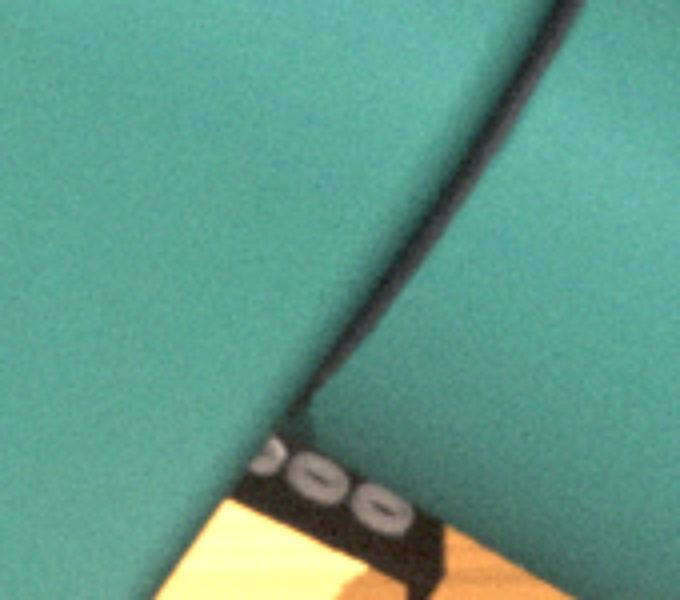

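The rings sit against the divider in the top view, at about (265,455), (318,478) and (382,510). No balls show in the dish, so I'll hold briefly and then level it back.

Call:
send_rows --plan '[{"claw": 0, "offset": [0, -0.0004, 0], "angular": [0.02, 0, 0]}, {"claw": 0, "offset": [0, 0, 0], "angular": [0, 0, 0]}, {"claw": 0, "offset": [0, 0, 0], "angular": [0, 0, 0]}, {"claw": 0, "offset": [0, 0, 0], "angular": [0, 0, 0]}, {"claw": 0, "offset": [0, 0, 0], "angular": [0, 0, 0]}, {"claw": 0, "offset": [0, 0, 0], "angular": [0, 0, 0]}]'

```text
time: 15.0
tcp_pos: [0.4931, -0.2468, 0.2134]
orientation: [[0.445, 0.574, -0.687], [0.895, -0.286, 0.342], [-0.0, -0.768, -0.641]]
contact_force: [0.1, 0.1, -3.4]
finger_gap: 0.0101
```

Call:
send_rows --plan '[{"claw": 0, "offset": [0, 0.0005, 0], "angular": [-0.025, 0, 0]}, {"claw": 0, "offset": [0, 0.0009, 0], "angular": [-0.045, 0, 0]}, {"claw": 0, "offset": [0, 0.001, 0], "angular": [-0.055, 0, 0]}, {"claw": 0, "offset": [0, 0.001, 0], "angular": [-0.055, 0, 0]}, {"claw": 0, "offset": [0, 0.001, 0], "angular": [-0.055, 0, 0]}, {"claw": 0, "offset": [0, 0.001, 0], "angular": [-0.055, 0, 0]}, {"claw": 0, "offset": [0, 0.001, 0], "angular": [-0.055, 0, 0]}, {"claw": 0, "offset": [0, 0.001, 0], "angular": [-0.055, 0, 0]}]'

```text
time: 15.8
tcp_pos: [0.498, -0.2492, 0.2091]
orientation: [[0.445, 0.797, -0.407], [0.895, -0.397, 0.202], [-0.0, -0.454, -0.891]]
contact_force: [0.1, -0.4, -2.4]
finger_gap: 0.0096
```

```bash
python3 - <<'E'
from g import *
plan(*pose([.507,-.253,.225],-26.5,0),9)
I=np.clip(robot.get_image('side')[100:230,250:400,::-1]*2.2,0,255).astype('uint8'); cv2.imwrite('pics/t5z.png',cv2.resize(I,(692,600)))
E
```

```text
N 9 offset [7.00e-05 1.14e-03 2.00e-05] ang [-5.242e-02  8.000e-05  9.000e-05] J [-32.   33.8  71.9  -2.6 101.2  -5.4] F [ 0.1 -0.4 -2.4]
```

View pics/t5z.png

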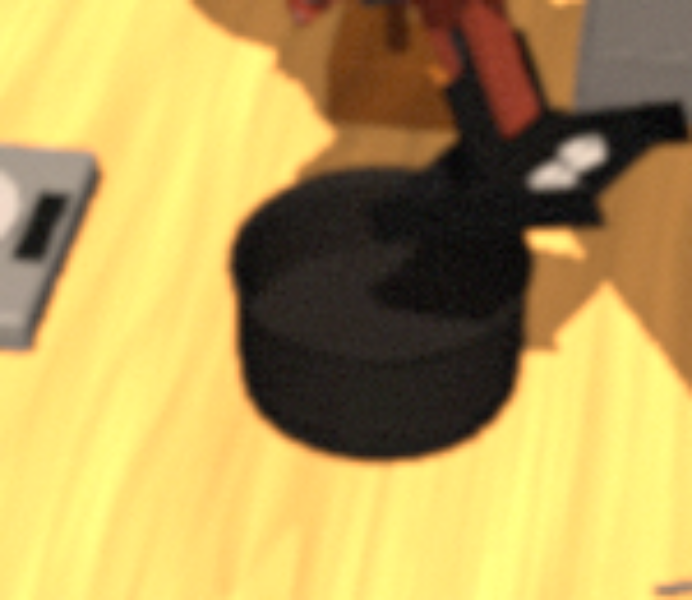

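No balls are left in the dish. Finishing the levelling.

Call:
send_rows --plan '[{"claw": 0, "offset": [0, 0.001, 0], "angular": [-0.055, 0, 0]}, {"claw": 0, "offset": [0, 0.001, 0], "angular": [-0.055, 0, 0]}, {"claw": 0, "offset": [0, 0.001, 0], "angular": [-0.055, 0, 0]}, {"claw": 0, "offset": [0, 0.001, 0], "angular": [-0.055, 0, 0]}, {"claw": 0, "offset": [0, 0.001, 0], "angular": [-0.055, 0, 0]}, {"claw": 0, "offset": [0, 0.001, 0], "angular": [-0.055, 0, 0]}, {"claw": 0, "offset": [0, 0.001, 0], "angular": [-0.055, 0, 0]}, {"claw": 0, "offset": [0, 0.001, 0], "angular": [-0.045, 0, 0]}]'

```text
time: 16.65
tcp_pos: [0.5041, -0.2522, 0.2066]
orientation: [[0.445, 0.894, -0.04], [0.895, -0.445, 0.02], [-0.0, -0.045, -0.999]]
contact_force: [-0.2, -0.8, -3.0]
finger_gap: 0.01
```

Call:
send_rows --plan '[{"claw": 0, "offset": [0, 0.0006, 0], "angular": [-0.03, 0, 0]}, {"claw": 0, "offset": [0, 0, 0], "angular": [0, 0, 0]}]'

```text
time: 16.85
tcp_pos: [0.504, -0.252, 0.2066]
orientation: [[0.445, 0.895, -0.015], [0.895, -0.445, 0.007], [-0.0, -0.017, -1.0]]
contact_force: [0.4, 0.6, -3.4]
finger_gap: 0.01
```

```bash
python3 - <<'E'
from g import *
plan(*pose([.559,.182,.225],40.5,0),30)
I=np.clip(robot.get_image('side')[100:230,250:400,::-1]*2.2,0,255).astype('uint8'); cv2.imwrite('pics/t6z.png',cv2.resize(I,(692,600)))
I=np.clip(robot.get_image('top')[:,:,::-1]*1.6,0,255).astype('uint8'); cv2.imwrite('pics/t6t.png',I)
E
```

```text
N 30 offset [0.01504 0.00351 0.     ] ang [-0.00049 -0.00032 -0.03895] J [-33.5  19.   91.5  -0.1  70.5  -7. ] F [ 0.4  0.6 -3.4]
```

View pics/t6z.png

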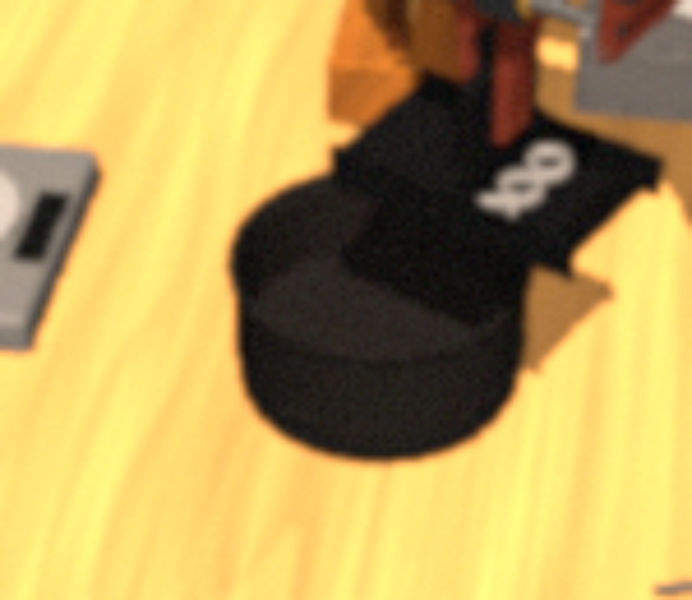

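View pics/t6t.png

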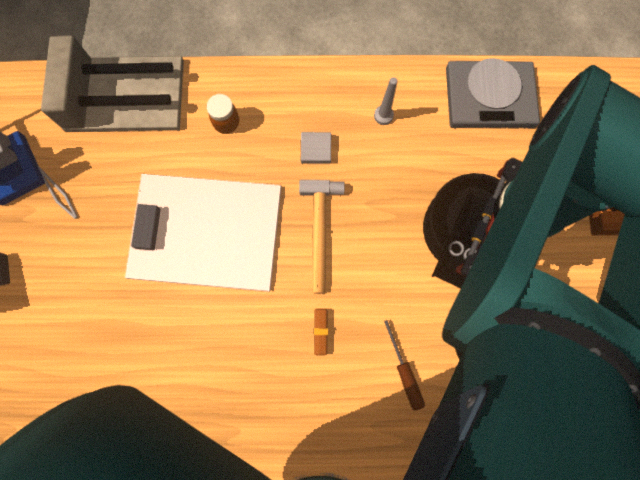

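The dish is level and has only its rings, at about (530,180) in the side crop. No ball shows outside the barrel. Carrying it back.

Call:
send_rows --plan '[{"claw": 0, "offset": [0.0045, 0.001, 0], "angular": [-0.015, 0, -0.012]}, {"claw": 0, "offset": [0.009, 0.002, 0], "angular": [0, 0, -0.0235]}, {"claw": 0, "offset": [0.013, 0.003, 0], "angular": [0, 0, -0.034]}, {"claw": 0, "offset": [0.0175, 0.004, 0], "angular": [0, 0, -0.045]}, {"claw": 0, "offset": [0.0175, 0.004, 0], "angular": [0, 0, -0.045]}, {"claw": 0, "offset": [0.0175, 0.004, 0], "angular": [0, 0, -0.045]}, {"claw": 0, "offset": [0.0175, 0.004, 0], "angular": [0, 0, -0.045]}, {"claw": 0, "offset": [0.0175, 0.004, 0], "angular": [0, 0, -0.045]}]'

```text
time: 17.75
tcp_pos: [0.5683, -0.1524, 0.2061]
orientation: [[0.162, 0.987, -0.0], [0.987, -0.162, 0.0], [0.0, -0.0, -1.0]]
contact_force: [0.9, 0.5, -2.9]
finger_gap: 0.0096
```

Call:
send_rows --plan '[{"claw": 0, "offset": [0.0175, 0.004, 0], "angular": [0, 0, -0.045]}, {"claw": 0, "offset": [0.0175, 0.004, 0], "angular": [0, 0, -0.045]}, {"claw": 0, "offset": [0.0175, 0.004, 0], "angular": [0, 0, -0.045]}, {"claw": 0, "offset": [0.0175, 0.004, 0], "angular": [0, 0, -0.045]}, {"claw": 0, "offset": [0.0175, 0.004, 0], "angular": [0, 0, -0.045]}, {"claw": 0, "offset": [0.0175, 0.004, 0], "angular": [0, 0, -0.045]}, {"claw": 0, "offset": [0.0175, 0.004, 0], "angular": [0, 0, -0.045]}, {"claw": 0, "offset": [0.0175, 0.004, 0], "angular": [0, 0, -0.045]}]'

```text
time: 18.55
tcp_pos: [0.6009, -0.0131, 0.206]
orientation: [[-0.196, 0.981, -0.0], [0.981, 0.196, 0.0], [0.0, -0.0, -1.0]]
contact_force: [0.1, -0.3, -3.1]
finger_gap: 0.0098
```

Call:
send_rows --plan '[{"claw": 0, "offset": [0.0175, 0.004, 0], "angular": [0, 0, -0.045]}, {"claw": 0, "offset": [0.0175, 0.004, 0], "angular": [0, 0, -0.045]}, {"claw": 0, "offset": [0.0175, 0.004, 0], "angular": [0, 0, -0.045]}, {"claw": 0, "offset": [0.0175, 0.004, 0], "angular": [0, 0, -0.045]}, {"claw": 0, "offset": [0.015, 0.0035, 0], "angular": [0, 0, -0.039]}, {"claw": 0, "offset": [0.012, 0.003, 0], "angular": [0, 0, -0.03]}, {"claw": 0, "offset": [0.008, 0.002, 0], "angular": [0, 0, -0.02]}, {"claw": 0, "offset": [0.004, 0.001, 0], "angular": [0, 0, -0.01]}]'

```text
time: 19.35
tcp_pos: [0.5907, 0.0968, 0.2062]
orientation: [[-0.456, 0.89, -0.0], [0.89, 0.456, -0.0], [-0.0, -0.0, -1.0]]
contact_force: [0.3, 0.1, -3.0]
finger_gap: 0.0096
```

```bash
python3 - <<'E'
from g import *
plan(*pose([.559,.182,.225],40.5,0),5)
for n in('top','side'): cv2.imwrite(f'pics/t7{n}.png',np.clip(robot.get_image(n)[:,:,::-1]*1.6,0,255).astype('uint8'))
I=cv2.imread('pics/t7top.png')[165:280,415:535]
J=cv2.imread('pics/t7side.png')[130:205,290:375]
cv2.imwrite('pics/t7b.png',np.hstack([cv2.resize(I,(400,400)),cv2.resize(J,(400,400))]))
E
```

```text
N 5 offset [ 1.782e-02  3.810e-03 -2.000e-05] ang [-9.000e-05  2.000e-05 -4.663e-02] J [  2.7  21.3  87.9  -0.   70.9 -24.4] F [ 0.3  0.1 -3. ]
```

View pics/t7b.png

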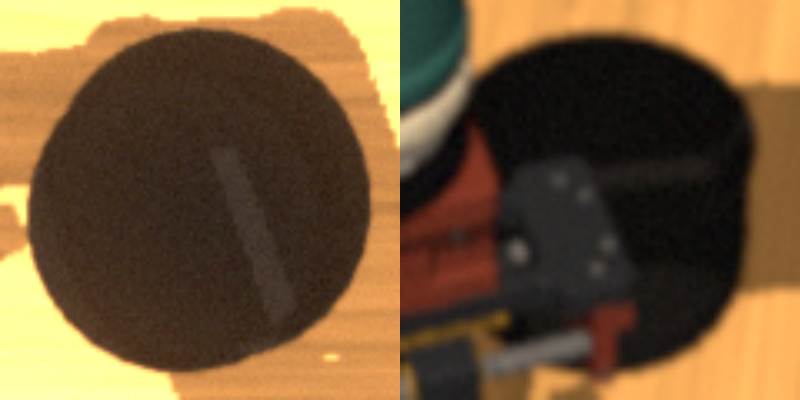

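View pics/t7side.png

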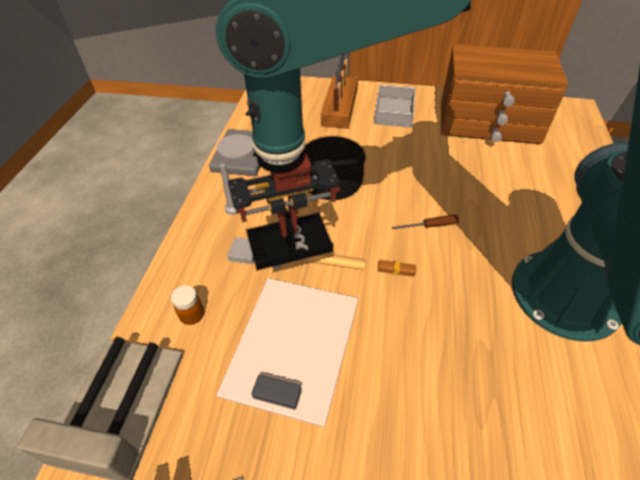

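```bash
python3 - <<'E'
from g import *
I=np.mean([robot.get_image('top')[165:280,415:535].astype(float) for _ in range(6)],axis=0).mean(2)
print(np.percentile(I,[1,5,50]))
b=np.clip((I-25)*6,0,255).astype('uint8'); cv2.imwrite('pics/b2.png',cv2.resize(b,(600,575),interpolation=2))
E
```

```text
[24.055      25.27777778 34.        ]
```

View pics/b2.png

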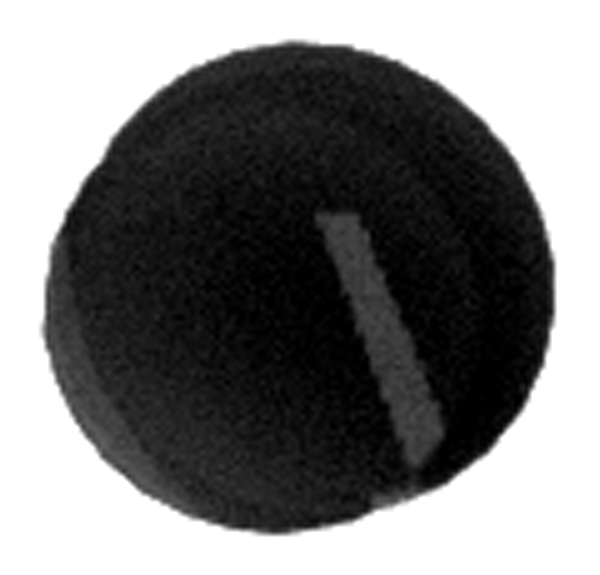

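View pics/t7top.png

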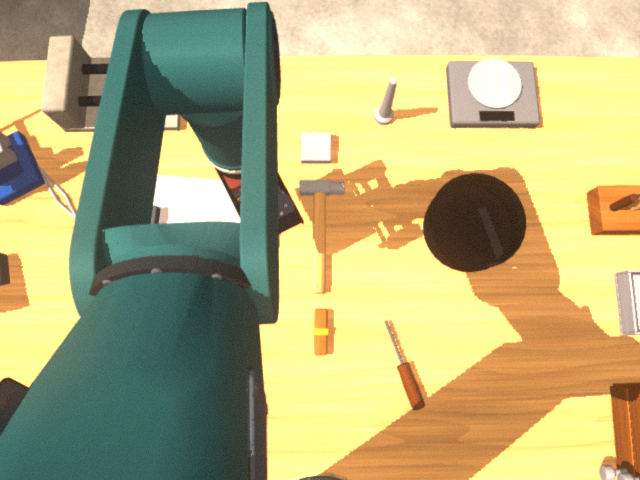

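Call:
send_rows --plan '[{"claw": 0, "offset": [0.008, 0.0017, 0], "angular": [0, 0, -0.02]}, {"claw": 0, "offset": [0.014, 0.003, 0], "angular": [0, 0, -0.036]}, {"claw": 0, "offset": [0.0175, 0.0037, 0], "angular": [0, 0, -0.045]}, {"claw": 0, "offset": [0.017, 0.0037, 0], "angular": [0, 0, -0.045]}, {"claw": 0, "offset": [0.0145, 0.003, 0], "angular": [0, 0, -0.038]}, {"claw": 0, "offset": [0.01, 0.002, 0], "angular": [0, 0, -0.027]}, {"claw": 0, "offset": [0.006, 0.0015, 0], "angular": [0, 0, -0.016]}, {"claw": 0, "offset": [0.002, 0.0005, 0], "angular": [0, 0, -0.006]}]'

```text
time: 20.55
tcp_pos: [0.5588, 0.1819, 0.2062]
orientation: [[-0.649, 0.76, -0.0], [0.76, 0.649, -0.0], [-0.0, -0.0, -1.0]]
contact_force: [-0.2, -0.6, -3.3]
finger_gap: 0.0102
```

```bash
python3 - <<'E'
from g import *
plan(*pose([.559,.182,.10],40.5,0),1)
for n in('top','side'):
    print(n,ray(n,[[320,240]])[0]); 
    cv2.imwrite(f'pics/t8{n}.png',np.clip(robot.get_image(n)[:,:,::-1]*1.6,0,255).astype('uint8'))
J=np.mean([robot.get_image('side')[130:205,290:375,::-1].astype(float) for _ in range(3)],axis=0)
b=np.clip((J-0)*5,0,255).astype('uint8'); cv2.imwrite('pics/b3.png',cv2.resize(b,(680,600)))
E
```

```text
N 1 offset [-3.0000e-05  2.8000e-04  1.2492e-01] ang [-3.5e-04  1.7e-04 -6.0e-05] J [ 11.3  20.4  89.3  -0.   70.3 -29.2] F [-0.2 -0.6 -3.3]
top [ 3.53793721e-01 -1.07125239e-04  9.94190119e-01]
side [0.42846027 0.62428543 0.80450891]
```

View pics/b3.png

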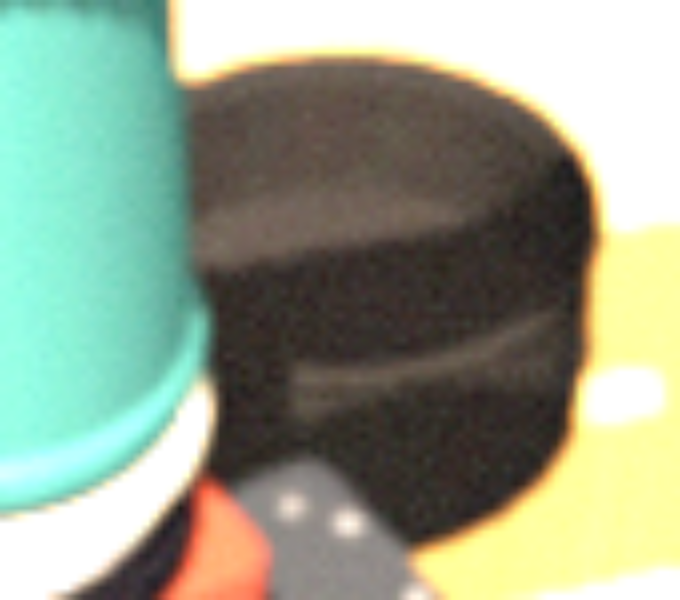

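View pics/t8side.png

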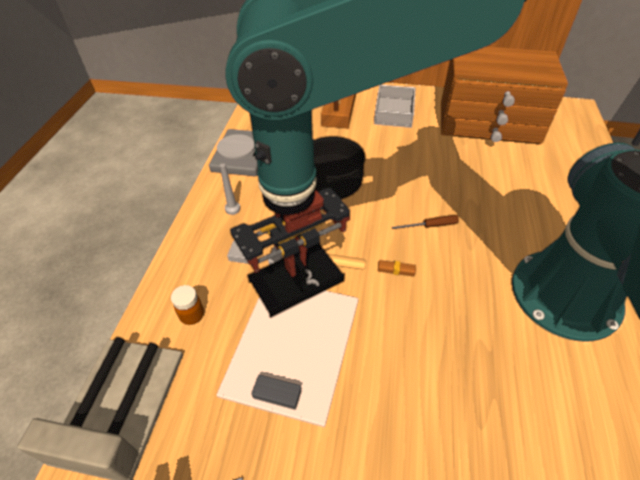

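Call:
send_rows --plan '[{"claw": 0, "offset": [0, 0, 0.006], "angular": [0, 0, 0]}, {"claw": 0, "offset": [0, 0, 0.014], "angular": [0, 0, 0]}, {"claw": 0, "offset": [0, 0, 0.022], "angular": [0, 0, 0]}, {"claw": 0, "offset": [0, 0, 0.024], "angular": [0, 0, 0]}, {"claw": 0, "offset": [0, 0, 0.024], "angular": [0, 0, 0]}, {"claw": 0, "offset": [0, 0, 0.024], "angular": [0, 0, 0]}, {"claw": 0, "offset": [0, 0, 0.016], "angular": [0, 0, 0]}, {"claw": 0, "offset": [0, 0, 0.01], "angular": [0, 0, 0]}]'

```text
time: 21.6
tcp_pos: [0.5584, 0.1805, 0.0643]
orientation: [[-0.648, 0.762, -0.002], [0.762, 0.648, -0.001], [0.001, -0.002, -1.0]]
contact_force: [-0.4, 0.2, -3.2]
finger_gap: 0.0098
```

Call:
send_rows --plan '[{"claw": 0, "offset": [0, 0, 0.005], "angular": [0, 0, 0]}, {"claw": 0, "offset": [0, 0, 0.002], "angular": [0, 0, 0]}, {"claw": 0, "offset": [0, 0, 0.002], "angular": [0, 0, 0]}, {"claw": 0, "offset": [0, 0, 0], "angular": [0, 0, 0]}, {"claw": 0, "offset": [0, 0, 0], "angular": [0, 0, 0]}]'

```text
time: 22.1
tcp_pos: [0.5596, 0.1812, 0.0578]
orientation: [[-0.648, 0.762, 0.001], [0.762, 0.648, -0.0], [-0.001, 0.001, -1.0]]
contact_force: [-0.4, -0.5, -2.2]
finger_gap: 0.0097
```

```bash
python3 - <<'E'
from g import *
plan(*pose([.559,.182,.0695],40.5,0),1)
b=[]
for n,(x,y) in(('top',(160,170)),('side',(240,260))):
    I=robot.get_image(n)[:,:,::-1]; b.append(cv2.resize(np.clip(I[y:y+120,x:x+120]*1.8,0,255).astype('uint8'),(400,400)))
cv2.imwrite('pics/t9.png',np.hstack(b))
E
```

```text
N 1 offset [1.01e-03 5.00e-05 6.99e-03] ang [ 0.00065  0.00061 -0.00182] J [ 11.2  30.4  97.3  -0.   52.2 -29.2] F [-0.4 -0.5 -2.2]
```

View pics/t9.png

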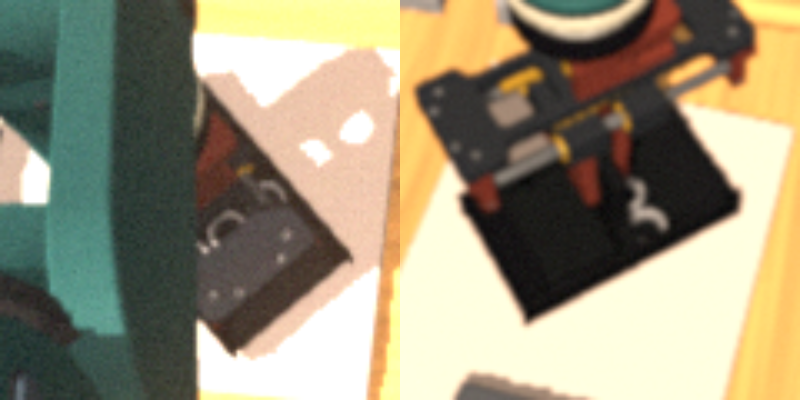

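Call:
send_rows --plan '[{"claw": 0, "offset": [0, 0, 0.002], "angular": [0, 0, 0]}, {"claw": 0, "offset": [0, 0, 0.0015], "angular": [0, 0, 0]}, {"claw": 0, "offset": [0, 0, 0.001], "angular": [0, 0, 0]}, {"claw": 0, "offset": [0, 0, 0.0005], "angular": [0, 0, 0]}, {"claw": 0, "offset": [0, 0, 0], "angular": [0, 0, 0]}, {"claw": 0, "offset": [0, 0, 0], "angular": [0, 0, 0]}]'

```text
time: 22.8
tcp_pos: [0.5591, 0.1811, 0.0521]
orientation: [[-0.648, 0.762, -0.0], [0.762, 0.648, -0.0], [-0.0, -0.0, -1.0]]
contact_force: [-0.6, 0.2, -2.0]
finger_gap: 0.0098
```

Call:
send_rows --plan '[{"claw": 0, "offset": [0, 0, 0.0005], "angular": [0, 0, 0]}, {"claw": 0, "offset": [0, 0, 0.0005], "angular": [0, 0, 0]}, {"claw": 0, "offset": [0, 0, 0], "angular": [0, 0, 0]}]'

```text
time: 23.1
tcp_pos: [0.5591, 0.1811, 0.0511]
orientation: [[-0.648, 0.762, -0.0], [0.762, 0.648, -0.0], [-0.0, -0.0, -1.0]]
contact_force: [0.0, -0.8, -3.1]
finger_gap: 0.01
```

Call:
send_rows --plan '[{"claw": 0, "offset": [0, 0, 0.0005], "angular": [0, 0, 0]}, {"claw": 0, "offset": [0, 0, 0], "angular": [0, 0, 0]}]'

```text
time: 23.3
tcp_pos: [0.5592, 0.1811, 0.0509]
orientation: [[-0.648, 0.762, -0.0], [0.762, 0.648, -0.0], [-0.0, -0.0, -1.0]]
contact_force: [-1.0, 0.3, -0.7]
finger_gap: 0.0102
```

Call:
send_rows --plan '[{"claw": 0, "offset": [0, 0, 0.0005], "angular": [0, 0, 0]}, {"claw": 0, "offset": [0, 0, 0], "angular": [0, 0, 0]}]'

```text
time: 23.5
tcp_pos: [0.5592, 0.1811, 0.0509]
orientation: [[-0.648, 0.762, 0.0], [0.762, 0.648, -0.0], [-0.0, -0.0, -1.0]]
contact_force: [-4.2, -0.7, 5.3]
finger_gap: 0.0097
```

Call:
send_rows --plan '[{"claw": 0, "offset": [0, 0, 0.0005], "angular": [0, 0, 0]}, {"claw": 0, "offset": [0, 0, 0], "angular": [0, 0, 0]}]'

```text
time: 23.7
tcp_pos: [0.5592, 0.1811, 0.0509]
orientation: [[-0.648, 0.762, 0.0], [0.762, 0.648, -0.0], [-0.0, -0.0, -1.0]]
contact_force: [-2.8, -0.6, 9.9]
finger_gap: 0.01
```

Contact is confirmed at TCP z = 0.0509, the same height as at the grasp. I'll ease off and open slowly.

Call:
send_rows --plan '[{"claw": 0, "offset": [0, 0, -0.0008], "angular": [0, 0, 0]}, {"claw": 0.1, "offset": [0, 0, 0], "angular": [0, 0, 0]}, {"claw": 0.15, "offset": [0, 0, 0], "angular": [0, 0, 0]}, {"claw": 0.22, "offset": [0, 0, 0], "angular": [0, 0, 0]}, {"claw": 0.35, "offset": [0, 0, 0], "angular": [0, 0, 0]}, {"claw": 0.5, "offset": [0, 0, 0], "angular": [0, 0, 0]}, {"claw": 0.5, "offset": [0, 0, 0], "angular": [0, 0, 0]}, {"claw": 0.5, "offset": [0, 0, 0], "angular": [0, 0, 0]}]'

```text
time: 24.5
tcp_pos: [0.5592, 0.1811, 0.0504]
orientation: [[-0.648, 0.762, -0.0], [0.762, 0.648, -0.0], [-0.0, -0.0, -1.0]]
contact_force: [-1.2, 0.3, -0.4]
finger_gap: 0.0434
```

Call:
send_rows --plan '[{"claw": 0.5, "offset": [0, 0, -0.005], "angular": [0, 0, 0]}, {"claw": 0.5, "offset": [0, 0, -0.015], "angular": [0, 0, 0]}, {"claw": 0.5, "offset": [0, 0, -0.025], "angular": [0, 0, 0]}, {"claw": 0.5, "offset": [0, 0, -0.03], "angular": [0, 0, 0]}, {"claw": 0.5, "offset": [0, 0, -0.03], "angular": [0, 0, 0]}, {"claw": 0.5, "offset": [0, 0, -0.03], "angular": [0, 0, 0]}, {"claw": 0.5, "offset": [0, 0, -0.02], "angular": [0, 0, 0]}, {"claw": 0.5, "offset": [0, 0, -0.01], "angular": [0, 0, 0]}]'

```text
time: 25.3
tcp_pos: [0.5602, 0.1814, 0.2181]
orientation: [[-0.648, 0.762, 0.003], [0.762, 0.648, 0.0], [-0.002, 0.003, -1.0]]
contact_force: [0.4, 0.7, 0.6]
finger_gap: 0.044
```

Call:
send_rows --plan '[{"claw": 0.5, "offset": [-0.03, 0.01, -0.01], "angular": [0, 0, 0]}, {"claw": 0.5, "offset": [-0.03, 0.01, -0.01], "angular": [0, 0, 0]}, {"claw": 0.5, "offset": [-0.03, 0.0, -0.01], "angular": [0, 0, 0.08]}, {"claw": 0.5, "offset": [-0.03, -0.01, -0.01], "angular": [0, 0, 0.08]}, {"claw": 0.5, "offset": [-0.03, -0.015, 0], "angular": [0, 0, 0.08]}, {"claw": 0.5, "offset": [-0.03, -0.015, 0], "angular": [0, 0, 0.08]}, {"claw": 0.5, "offset": [-0.03, -0.015, 0], "angular": [0, 0, 0.08]}, {"claw": 0.5, "offset": [-0.02, -0.01, 0], "angular": [0, 0, 0]}]'

```text
time: 26.1
tcp_pos: [0.6383, -0.0293, 0.2546]
orientation: [[-0.297, 0.955, -0.002], [0.955, 0.297, -0.001], [-0.0, -0.002, -1.0]]
contact_force: [-0.3, 0.9, 0.3]
finger_gap: 0.0437
```

```bash
python3 - <<'E'
from g import *
for n in('top','side'): cv2.imwrite(f'pics/f{n}.png',np.clip(robot.get_image(n)[:,:,::-1]*1.5,0,255).astype('uint8'))
print(robot.get_state()['tcp_pos'])
E
```

```text
[ 0.63800066 -0.0300037   0.25471733]
```

View pics/ftop.png

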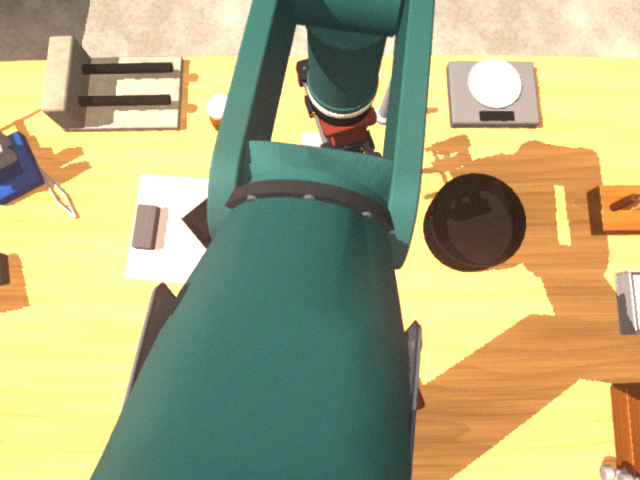

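View pics/fside.png

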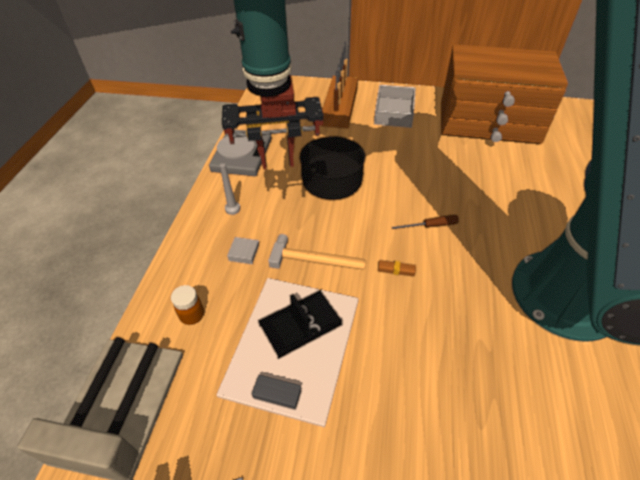

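```bash
python3 - <<'E'
from g import *
I=np.mean([robot.get_image('top')[165:280,415:535,::-1].astype(float) for _ in range(4)],axis=0)
J=np.mean([robot.get_image('side')[:,:,::-1].astype(float) for _ in range(4)],axis=0)
a=cv2.resize(np.clip((I-20)*3.5,0,255).astype('uint8'),(400,400)); b=cv2.resize(np.clip(J[285:365,250:350]*1.8,0,255).astype('uint8'),(400,320))
cv2.imwrite('pics/f2.png',np.hstack([a,cv2.copyMakeBorder(b,0,80,0,0,0)]))
P=[[.5608+.08*np.cos(t),-.28+.08*np.sin(t),.006] for t in np.arange(8)*np.pi/4]
print((proj('top',P)-[415,165])*400/np.array([120,115]))
E
```

```text
[[147.85034558  97.85562811]
 [ 55.25530189 138.21251675]
 [ 20.1847558  236.36895751]
 [ 64.9445632  336.08751591]
 [164.43660477 377.1655744 ]
 [258.54928441 334.28350034]
 [291.08699036 234.39683549]
 [244.80899796 137.20289208]]
```

View pics/f2.png

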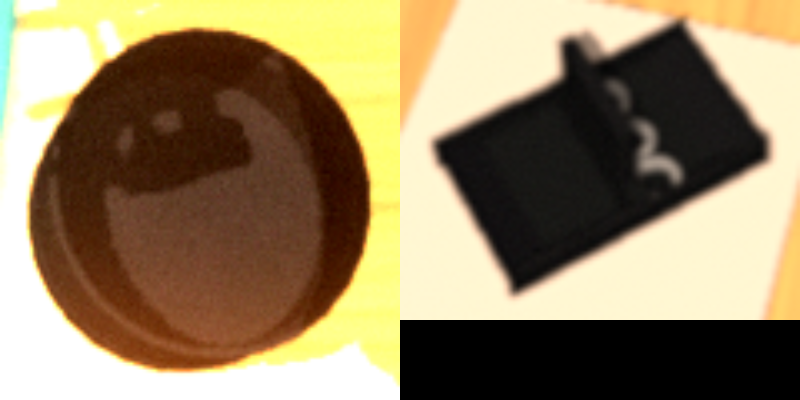

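Call:
send_rows --plan '[{"claw": 0.5, "offset": [0.02, 0, -0.01], "angular": [0, 0, -0.04]}, {"claw": 0.5, "offset": [0.04, 0, -0.01], "angular": [0, 0, -0.07]}, {"claw": 0.5, "offset": [0.045, 0, -0.01], "angular": [0, 0, -0.08]}, {"claw": 0.5, "offset": [0.045, 0, -0.01], "angular": [0, 0, -0.08]}, {"claw": 0.5, "offset": [0.045, 0, -0.01], "angular": [0, 0, -0.08]}, {"claw": 0.5, "offset": [0.045, 0, -0.01], "angular": [0, 0, -0.08]}, {"claw": 0.5, "offset": [0.045, 0, 0], "angular": [0, 0, -0.08]}, {"claw": 0.5, "offset": [0.045, 0, 0], "angular": [0, 0, -0.08]}]'

```text
time: 27.4
tcp_pos: [0.4632, 0.2508, 0.3167]
orientation: [[-0.784, 0.621, 0.001], [0.621, 0.784, 0.001], [-0.0, 0.002, -1.0]]
contact_force: [0.1, 0.2, -0.6]
finger_gap: 0.0441
```

Call:
send_rows --plan '[{"claw": 0.5, "offset": [0.045, 0, 0], "angular": [0, 0, -0.08]}, {"claw": 0.5, "offset": [0.045, 0, 0], "angular": [0, 0, -0.08]}, {"claw": 0.5, "offset": [0.04, 0, 0], "angular": [0, 0, -0.08]}, {"claw": 0.5, "offset": [0.02, 0, 0], "angular": [0, 0, -0.04]}, {"claw": 0.5, "offset": [0, 0, 0], "angular": [0, 0, 0]}]'

```text
time: 27.9
tcp_pos: [0.3362, 0.3312, 0.3163]
orientation: [[-0.925, 0.38, -0.001], [0.38, 0.925, 0.001], [0.001, 0.001, -1.0]]
contact_force: [0.5, 0.3, -0.9]
finger_gap: 0.0442
```

```bash
python3 - <<'E'
from g import *
K=[robot.get_image('top')[:,:,::-1].astype(float) for _ in range(4)]
I=np.mean(K,axis=0)[165:280,415:535]
L=[robot.get_image('side')[:,:,::-1].astype(float) for _ in range(4)]
J=np.mean(L,axis=0)
a=cv2.resize(np.clip((I-20)*3.5,0,255).astype('uint8'),(400,400)); b=cv2.resize(np.clip(J[130:205,290:375]*4,0,255).astype('uint8'),(400,400))
cv2.imwrite('pics/f3.png',np.hstack([a,b])); cv2.imwrite('pics/f3t.png',np.clip(K[0]*1.5,0,255).astype('uint8')); cv2.imwrite('pics/f3s.png',np.clip(J*1.5,0,255).astype('uint8'))
E
```

```text
(no output)
```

View pics/f3.png

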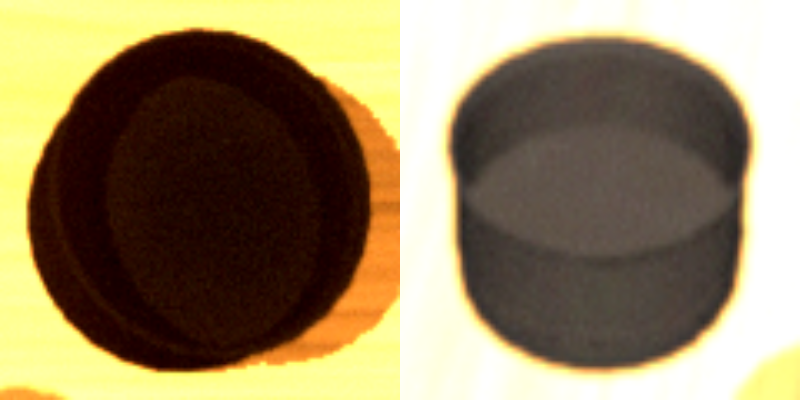

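View pics/f3t.png

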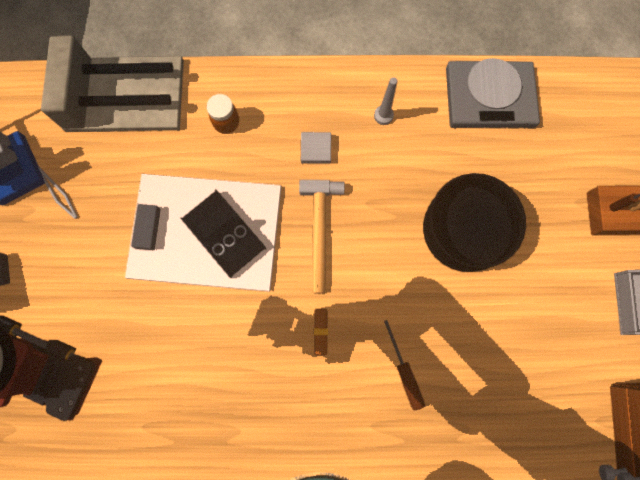

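View pics/f3s.png

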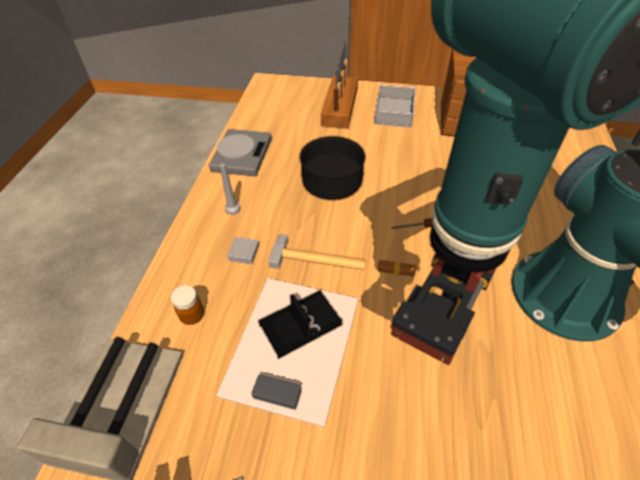

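The dish is upright on the board with three rings in it, seen in the top view at (218,249), (229,240) and (241,231). The hammer, clamp, blocks and dark block haven't moved. No ball shows on the table, the board or in the dish. Handing in.

```bash
python3 - <<'E'
from station import robot
print(robot.get_state()['time'],robot.hand_in())
E
```

```text
the job is handed in; nothing more can be done
28.3 None
```

I finished the sequence and handed the job in at 28.3 s, but I never saw the balls inside the barrel, so that part is inferred. I gripped the dish by its plate (finger gap 9.7 mm), lifted it level and carried it to the barrel. There I tipped it to about 50° with the balls' section down, levelled it, carried it back and let go.

**Checks that passed:**
- **Placing:** the dish touched the board at the same tool height as at the grasp (0.0509 m). The contact force was about 13 N at most.
- **Rings:** all three were in their own section in the last pictures.
- **Bench:** the dish stood upright on the board and was empty of balls. By eye, the other things on the bench had not moved, and the arm was clear of everything.

**Not confirmed:**
- **Balls in the barrel:** neither camera shows the three balls there. Both cameras have a blind strip inside the barrel, along the wall nearest the board, wide enough to hide them.
- **Why I think they are in:** before tipping, I measured the balls about 30 mm from the barrel's centre line, well inside the mouth. Afterwards none showed in the dish, on the table or on the board. The weight on the gripper fell by about 0.4 N, which roughly fits the 0.5 N of three balls, though that reading is noisy.

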